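# Lay the hanger bracket down against the stop strip

## Robot

A 7-joint arm with a two-finger parallel gripper is mounted at the origin on the work surface. World frame = base frame: x ahead of the robot, y to its left, z up, the work surface at z = 0. Lengths are in m, angles in rad, forces in N, time in s.
With the tool pointing down it reaches from about 0.425 to 0.925 m from the base axis. Payload 6.8 kg.
Tool frame: the origin (TCP) lies midway between the tips of the shut fingers; the grasp point (between the pads) lies 19 mm behind it; z points along the fingers, y is the direction in which the jaws open and shut (so a half turn about z gives the same grasp; the last joint's range is limited). The gripper opens to 85 mm and grips with 20 to 120 N. Pads are 22 mm wide; open, the fingers measure 114 mm over their backs; the gripper's body (76 mm by 85 mm) begins 54 mm behind the grasp point. The pads swing forward as they close: fully open they stand 13 mm farther back than shut.
Start: joints at [1.176, 0.477, 0.022, 1.555, -0.011, 1.109, -0.083], TCP at [0.191, -0.647, 0.196] pointing down, gripper open.
Joint ranges: [-2.96, 2.96], [-0.34, 2.1], [-1.41, 1.46], [0.24, 2.44], [-1.37, 4.51], [0.17, 1.92], [-2.96, 2.96]. Speed limits (rad/s): [2.39, 2.39, 3.14, 3.14, 3.14, 3.14, 3.14].

## Interface

Orientations are given as a unit quaternion [w, x, y, z].
In Python, from station import * gives the robot as it stands. The module is installed in compiled form; this text tells all that it offers.
- The arm moves only by the tool jog_arm, never from a script. Its arguments are lists of equal length, an entry for each row: "dp": the shift along the tool's x, y, z in units of 25 mm (1.0 is 25 mm), a list of three; "angular": the turn, a rotation vector about the tool's x, y, z in units of 5 degrees (1.0 is 5 degrees), a list of three; "claw": the finger opening in mm, from 0 to 85.4. A call has exactly 5 rows; each row is the pose to reach, as a shift and turn from the pose commanded when the call began, along the tool's axes at that moment; what a row does not reach only later rows make up. A row lasts 1/10 s, in which the tool goes at most 50 mm and 8.59 degrees, less where a joint would pass 70% of its speed; a pose out of reach is approached as far as the arm can. A call with a gripper value outside its range is refused whole. The fingers move at their own pace and stop on an object; "grip_force" is the grip in N (left out, the last holds). Time passes only in rows, so rows that repeat a pose let the fingers close, or fill a call up. It gives the time, the measured TCP pose, the force and the opening at its end, in the units of the state.
- get_obs(): the state, without advancing time (a new reading comes with each control period).
- read_camera(name): name is "side" or "top" or "wrist"; returns a dict with "pixels" (420x560x3 uint8, blue, green, red), "camera_matrix" (3x3 intrinsics, pixels), "k1" (the pictures are not rectified: a ray, as slopes to the right and down, at radius r is drawn at 1 + k1 r^2 times it, then the intrinsics apply), "rvec" (rotation vector, rad) and "tvec" (3), from world to camera coordinates, as OpenCV has them. Camera axes: x right, y down, z forward; pixel columns grow to the right and rows downward; lengths in m; the calibration is good to about 2 mm. A picture is of the moment at which its call begins. There is no depth.
- hand_in(): hands the job in, once; it reports no verdict.
The state is a dict: "t": time; "q": joint angles; "joint_vel": joint speeds; "joint_torque": joint torques, N m; "eef_pos": TCP position; "tool_rot": TCP orientation; "contact_force": force on the tool from outside, world axes, zero at the start; "torque": the same for the moment, N m; "gripper_width": opening from 0.0 (shut) to 1.0 (fully open).
Only numpy, scipy, OpenCV 4.12 (cv2) and the standard library are available. Lean on these libraries where they do the work, as an engineer would, in place of code of your own. Each camera call takes 0.05 s, during which the arm holds its last target.

## Task

The black U-shaped bracket stands on its base plate on the plywood board, with its foot at the steel stop strip. Push it over across the strip with open fingers, with a light touch, not squeezing it and never lifting it off the board, and ease it all the way down so that it lands gently on its side on the rubber-topped rest with its base plate square and snug against the strip. Leave the other things on the bench where they are.

Things in the scene. Friction and masses are not known exactly. Their poses are not given: they have to be found in the camera images.
- board: Fixed plywood assembly board, 430 x 200 x 18 mm. Origin: on the bench under the middle of the steel stop strip's face; x points from the strip to the rest (the way the bracket is to be tipped), y along the strip, z up. The board reaches from x = -170 to 260 mm, y = -100 to 100 mm; its top is at z = 18 mm.
- stop (a point): Middle of the stop strip's face, at board height: (0, 0, 18) mm in the board, same axes. The steel strip lies on the board from board x = 0 (its face) to 22 mm, is 170 mm long and 10 mm high.
- rest (a point): Centre of the rest's top, at (102.5, 0, 41) mm in the board, same axes. The rest is a wooden bar with a rubber top, across the board from board x = 85 to 120 mm, 170 mm long, its top 23 mm above the board.
- bracket: Loose black steel bracket, 0.65 to 0.95 kg, 197 mm tall. Origin: centre of the base plate's underside; z up while it stands, x towards the strip, y along the strip. Base plate 90 (x) x 110 (y) x 5 mm. Two cheeks 4 mm thick rise from it, x = -22 to 22 mm, inner faces at y = -36 and 36 mm, round at the top about the sleeve. A web joins them at x = -20 mm up to z = 115 mm.
- com (a point): The bracket's centre of mass, about 69 mm above its base and 4 mm behind the middle: it overbalances when tipped about 35 degrees, and from there falls freely unless held back.
- toe (a point): Middle of the lower front edge of the base plate, at (45, 0, 0) mm in the bracket: the edge about which it tips. At the start it is 2 to 5 mm short of the strip. When the bracket lies level on the rest, snug against the strip, the plate stands on edge, 90 mm tall, its upper face against the strip, and this point is at board x = -5 mm, z = 18 mm.
- sleeve (a point): Centre of the yellow spacer sleeve, 18 mm in diameter, 72 mm long, that joins the cheeks near their top; at (0, 0, 175) mm in the bracket, axis along its y. Between the cheeks the space in front of, behind, above and below it is free. When the bracket lies on the rest, the sleeve's axis is 45 mm above the board.
- spray_can: Bystander: standing grey spray can with a yellow cap, 65 mm in diameter, 170 mm tall. Origin: centre of its underside.
- ball_joint: Bystander: standing ball joint with a black rubber boot and a yellow stud, 50 mm in diameter, 82 mm tall. Origin: centre of its underside.
- carton: Bystander: small cardboard carton with a blue band, 70 x 95 x 62 mm. Origin: centre of its underside.
- bush: Bystander: standing yellow metal bush, 44 mm in diameter, 45 mm tall. Origin: centre of its underside.
There are look-alikes about, which are no part of the job. There is more than one size of the bracket; the job needs the middle-sized.

How it is judged:
By the outcome, as a careful person would: the job done as asked, in the order asked, and still so for the second after the job is handed in, with the robot touching nothing.
It also fails if it takes over 72 s, if anything falls off the work surface, if the arm or the gripper's body presses on something with over 40 N, if the wrist force passes 120 N, or if a joint passes its speed limit or range.

## Working session

There is one attempt and no reset: what is moved stays moved. The work goes in short steps, Python scripts to look and compute and a tool call to move; the robot and the scene stay as the last step left them, time stands still between calls to the robot, and variables do not carry over. Pictures are saved under pics/ and viewed, and the job is handed in when it is done.

Besides the shell and the picture viewer there is one more tool, called after "Call:" as a command line: name --argument value ..., lists and objects as JSON in quotes. jog_arm: Moves the arm, as the interface text tells. Its arguments: {"type":"object","properties":{"dp":{"type":"array","items":{"type":"array","items":{"type":"number"}}},"angular":{"type":"array","items":{"type":"array","items":{"type":"number"}}},"claw":{"type":"array","items":{"type":"number"}},"grip_force":{"type":"number"}},"required":["dp","angular","claw"]}

```bash
mkdir -p pics; cat > h.py <<'E'
from station import *
import numpy as np, cv2
def snap(n,f):
    c=read_camera(n); cv2.imwrite('pics/'+f+'.png',c['pixels']); np.save('pics/'+f+'.npy',{k:v for k,v in c.items()},allow_pickle=True); return c
def load(f): return np.load('pics/'+f+'.npy',allow_pickle=True).item()
def proj(c,P):
    P=np.atleast_2d(P).astype(float); R=cv2.Rodrigues(np.array(c['rvec'],float))[0]
    X=P@R.T+np.array(c['tvec']).ravel(); s=X[:,:2]/X[:,2:]; r2=(s**2).sum(1,keepdims=True)
    s=s*(1+c['k1']*r2); K=np.array(c['camera_matrix']); return s*[K[0,0],K[1,1]]+[K[0,2],K[1,2]]
def ray(c,uv):
    K=np.array(c['camera_matrix']); d=(np.array(uv,float)-[K[0,2],K[1,2]])/[K[0,0],K[1,1]]
    s=d.copy()
    for _ in range(30): s=d/(1+c['k1']*(s@s))
    R=cv2.Rodrigues(np.array(c['rvec'],float))[0]; t=np.array(c['tvec']).ravel()
    v=R.T@np.array([s[0],s[1],1]); return -R.T@t, v/np.linalg.norm(v)
def atz(c,uv,z):
    o,v=ray(c,uv); return o+v*(z-o[2])/v[2]
def tri(cs,uvs):
    A=np.zeros((3,3));b=np.zeros(3)
    for c,u in zip(cs,uvs):
        o,v=ray(c,u);M=np.eye(3)-np.outer(v,v);A+=M;b+=M@o
    return np.linalg.solve(A,b)
E
python3 - <<'E'
from h import *
for n in('side','top','wrist'):
    c=snap(n,n+'0'); print(n,ray(c,(280,210)),c['k1'],c['camera_matrix'][0])
print(get_obs())
E
```

```text
side (array([0.42795382, 0.58933585, 0.85249903]), array([ 0.05493532, -0.70784782, -0.70422551])) -0.015763732387966287 [428.47642466   0.         279.82230119]
top (array([ 0.29303372, -0.0992922 ,  1.06273246]), array([ 0.20571221,  0.0099099 , -0.97856235])) -0.10342103199864315 [444.97788175   0.         282.64350226]
wrist (array([ 0.27209931, -0.62407668,  0.37284275]), array([-0.32333388, -0.07652919, -0.94318529])) 0.0064561698780819686 [370.69489372   0.         286.24994305]
{'t': 0.15, 'q': array([ 1.17590878,  0.47764896,  0.02230649,  1.55618531, -0.01151541,
        1.109349  , -0.08308942]), 'joint_vel': array([ 0.00029345, -0.00217707,  0.00223418, -0.00356683,  0.00115109,
       -0.00012116,  0.00116425]), 'joint_torque': array([ 3.15747711e-03, -5.96927190e+01,  1.61038823e+00, -2.81489700e+01,
        1.26524662e-02,  6.57600205e-03,  1.58432721e-05]), 'eef_pos': array([ 0.19081449, -0.6469353 ,  0.19513884]), 'tool_rot': array([-7.18339058e-04,  9.89732337e-01,  1.42931332e-01, -1.39904086e-04]), 'contact_force': array([-0.15859024, -0.15254791, -0.11909545]), 'torque': array([ 0.0167102 ,  0.01951869, -0.01652192]), 'gripper_width': 1.000462381558892}
```

View pics/side0.png

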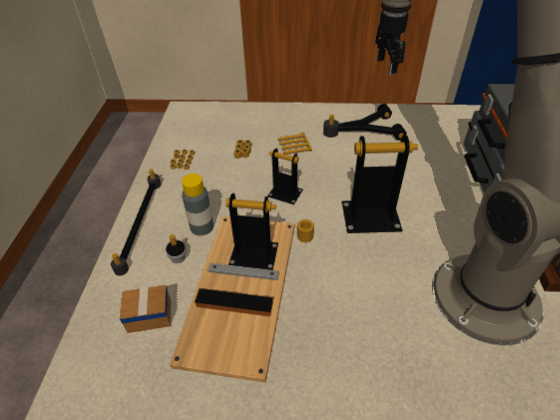

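View pics/top0.png

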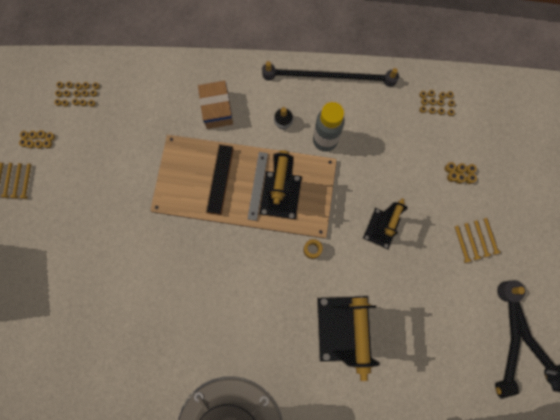

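View pics/wrist0.png

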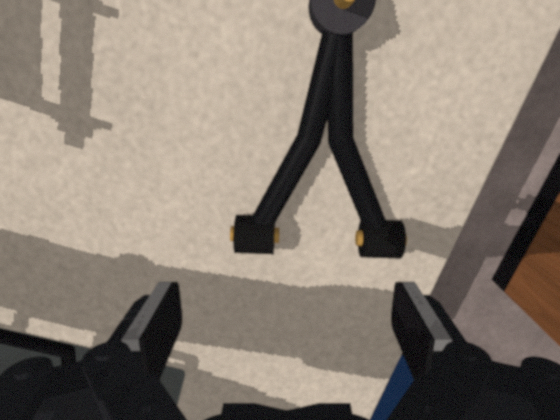

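Side view: the bracket is on the board at about (250,235). The strip is at row 270 and the rest at row 300. The top view shows the board with corners near (168,137), (337,155), (324,235) and (152,213). I'll zoom in to measure it.

```bash
python3 - <<'E'
from h import *
c=load('top0')['pixels'][120:250,140:350]; cv2.imwrite('pics/topz.png',cv2.resize(c,None,fx=3.8,fy=3.8,interpolation=cv2.INTER_CUBIC))
c=load('side0')['pixels'][185:385,160:310]; cv2.imwrite('pics/sidez.png',cv2.resize(c,None,fx=3,fy=3,interpolation=cv2.INTER_CUBIC))
E
```

```text
(no output)
```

View pics/topz.png

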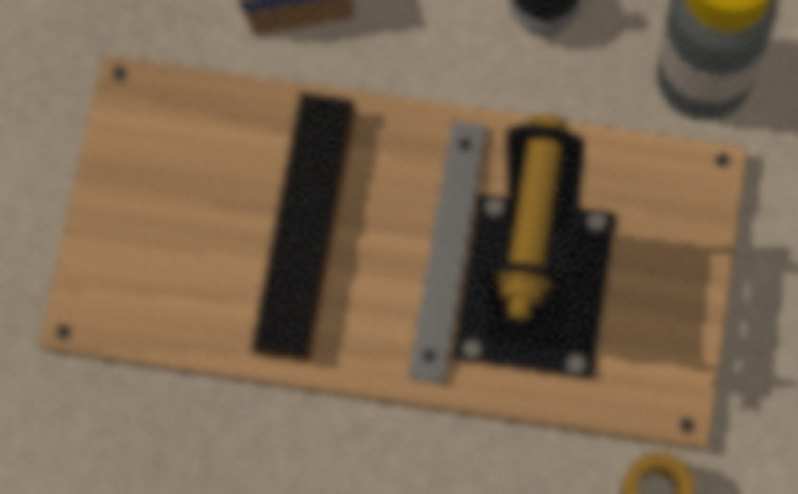

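View pics/sidez.png

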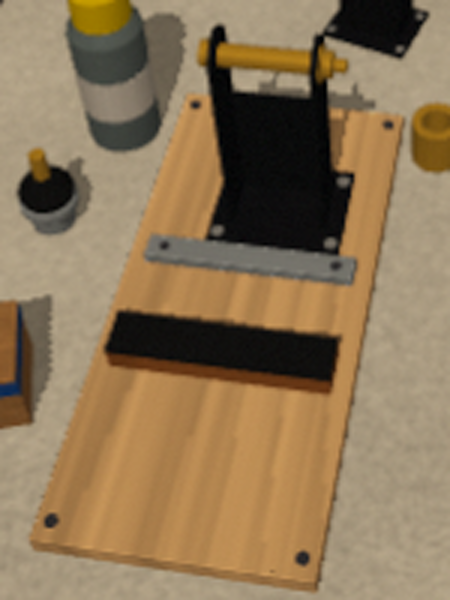

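```bash
cat > fit.py <<'E'
from h import *
from scipy.optimize import least_squares
T=load('top0');S=load('side0')
tz=lambda l:np.array(l)/3.8+[140,120]-0.37
sz=lambda l:np.array(l)/3+[160,185]-.33
def Rz(a): return np.array([[np.cos(a),-np.sin(a),0],[np.sin(a),np.cos(a),0],[0,0,1]])
# board corners: A(260,+/-)...
tp=tz([(105,60),(745,150),(710,448),(42,350)]); sp=sz([(35,543),(317,582),(403,117),(187,95)])
for u in tp: print('top',atz(T,u,.018).round(4))
for u in sp: print('side',atz(S,u,.018).round(4))
E
python3 fit.py
```

```text
top [0.6894 0.2032 0.018 ]
top [ 0.6477 -0.2194  0.018 ]
top [ 0.4515 -0.2022  0.018 ]
top [0.4928 0.2231 0.018 ]
side [0.6883 0.2081 0.018 ]
side [0.4947 0.2253 0.018 ]
side [ 0.4526 -0.199   0.018 ]
side [ 0.6503 -0.2189  0.018 ]
```

```bash
cat >> fit.py <<'E'
C=np.array([(.26,-.1,.018),(-.17,-.1,.018),(-.17,.1,.018),(.26,.1,.018)])
def res(p):
    W=C@Rz(p[2]).T+[p[0],p[1],0]
    return np.r_[(proj(T,W)-tp).ravel(),(proj(S,W[[0,3,2,1]])-sp).ravel()]
r=least_squares(res,[.57,.02,1.47]); p=r.x; print('board',p,np.degrees(p[2]),abs(r.fun).max())
np.save('board.npy',p)
def tob(W): return (np.array(W)-[p[0],p[1],0])@Rz(p[2])
# plate corners at z=.023
for n,u in zip(['xf-y','xb-y','xb+y','xf+y'],tz([(475,200),(615,213),(595,376),(458,358)])): print('plate top view',n,(tob(atz(T,u,.023))*1000).round(1))
for u in tz([(457,122),(487,126),(446,382),(411,378)]): print('strip',(tob(atz(T,u,.028))*1000).round(1))
for u in sz([(352,173),(208,240),(340,249)]): print('side plate',(tob(atz(S,u,.023))*1000).round(1))
# sleeve ends at cheeks: top (544,135)->far ; (525,268)
for a,b in [((545,132),(221,52)),((524,268),(320,61))]: 
    X=tri([T,S],[tz([a])[0],sz([b])[0]]);print('sleeve',X,(tob(X)*1000).round(1))
for u in sz([(150,237),(355,259),(148,258),(352,281)]): print('strip side', (tob(atz(S,u,.028))*1000).round(1))
E
python3 fit.py
```

```text
top [0.6894 0.2032 0.018 ]
top [ 0.6477 -0.2194  0.018 ]
top [ 0.4515 -0.2022  0.018 ]
top [0.4928 0.2231 0.018 ]
side [0.6883 0.2081 0.018 ]
side [0.4947 0.2253 0.018 ]
side [ 0.4526 -0.199   0.018 ]
side [ 0.6503 -0.2189  0.018 ]
board [ 0.56680753 -0.04269089  1.47516919] 84.52096887459527 1.3104229623612014
plate top view xf-y [ -0.5 -36.8  23. ]
plate top view xb-y [-90.4 -41.3  23. ]
plate top view xb+y [-92.3  65.6  23. ]
plate top view xf+y [-5.7 66.7 23. ]
strip [ 18.5 -85.4  28. ]
strip [ -1.  -85.5  28. ]
strip [-1.  83.8 28. ]
strip [21.  84.4 28. ]
side plate [-91.   64.9  23. ]
side plate [ -4. -40.  23.]
side plate [-9.8 68.  23. ]
sleeve [ 0.58728239 -0.09063644  0.1985845 ] [-45.8 -25.  198.6]
sleeve [ 0.51238106 -0.08325928  0.19863594] [-45.6  50.3 198.6]
strip side [  3.3 -86.1  28. ]
strip side [ 2.1 82.3 28. ]
strip side [ 24.1 -82.   28. ]
strip side [23.6 83.3 28. ]
```

```bash
cat > pl.py <<'E'
from h import *
from scipy.spatial.transform import Rotation as Ro
import json,sys
p=np.load('board.npy')
def Rzz(a): return Ro.from_euler('z',a)
B=Rzz(p[2])
def b2w(b): return B.apply(np.array(b,float)/1000)+[p[0],p[1],0]
def w2b(w): return B.inv().apply(np.array(w)-[p[0],p[1],0])*1000
def toolR(th,yaw=0): # tool z down tilted th deg so that fingers point to -x board; tool y = -x board at th=0 ; tool x=  -y board
    R0=np.array([[0,-1,0],[-1,0,0],[0,0,-1.]]).T  # columns x,y,z in board
    R0=np.column_stack([[0,-1,0],[-1,0,0],[0,0,-1]])
    return B*Rzz(np.radians(yaw))*Ro.from_euler('y',th,degrees=True)*Ro.from_matrix(R0)
def meas():
    o=get_obs(); q=o['tool_rot']; return np.array(o['eef_pos']),Ro.from_quat([q[1],q[2],q[3],q[0]])
def delta(P0,R0,P,R):
    return (R0.inv().apply(P-P0)/.025).round(2),(np.degrees((R0.inv()*R).as_rotvec())/5).round(2)
def show():
    P,R=meas();o=get_obs()
    rel=(toolR(0).inv()*R).as_rotvec(degrees=True)
    print('t',o['t'],'TCP w',P.round(4),'board',w2b(P).round(1),'rot rel',rel.round(2),'F board',B.inv().apply(o['contact_force']).round(2),'w',round(float(o['gripper_width'])*85.4,1),'q',np.array(o['q']).round(2))
E
python3 - <<'E'
from pl import *
print((B.inv()*toolR(0)).as_matrix().round(2),(B.inv()*toolR(60)).as_matrix().round(2))
show()
P,R=meas()
print(delta(P,R,np.array([.19,-.647,.36]),R), delta(P,R,np.array([.56,-.60,.36]),toolR(0)))
T=load('top0');S=load('side0')
for a,b in [((360,300),(360,147)),((332,113),(193,185)),((398,205),(285,156))]: print(tri([T,S],[a,b]).round(3))
E
```

```text
[[ 0. -1.  0.]
 [-1.  0. -0.]
 [ 0.  0. -1.]] [[ 0.   -0.5  -0.87]
 [-1.    0.    0.  ]
 [ 0.    0.87 -0.5 ]]
t 0.15 TCP w [ 0.1908 -0.6469  0.1951] board [-637.4  316.6  195.1] rot rel [ 8.000e-02 -2.000e-02 -2.191e+01] F board [-0.17  0.14 -0.12] w 85.4 q [ 1.18  0.48  0.02  1.56 -0.01  1.11 -0.08]
(array([-0.03, -0.02, -6.59]), array([0., 0., 0.])) (array([14.69,  2.37, -6.6 ]), array([-0.02,  0.  ,  4.38]))
[ 0.302 -0.245  0.241]
[ 0.705 -0.193  0.154]
[ 0.496 -0.338  0.143]
```

Call:
jog_arm --dp '[[0,0,-2],[0,0,-4],[0,0,-6],[2,0.3,-6.6],[4,0.6,-6.6]]' --angular '[[0,0,0],[0,0,1],[0,0,2],[0,0,3],[0,0,4.38]]' --claw '[85,85,85,85,85]'

```text
t: 0.65
eef_pos: [0.2871, -0.6361, 0.3654]
tool_rot: [0.003, 0.999, -0.052, 0.001]
contact_force: [1.5, -0.4, -0.9]
gripper_width: 0.995
```

```bash
python3 - <<'E'
from pl import *
show();P,R=meas(); print(delta(P,R,b2w([-47,13,340]),toolR(0)))
E
```

```text
t 0.65 TCP w [ 0.2871 -0.6361  0.3654] board [-617.4  221.8  365.4] rot rel [-0.36  0.19  0.52] F board [-0.24 -1.53 -0.9 ] w 85.0 q [ 1.    0.42  0.08  1.26 -0.03  1.45 -0.59]
(array([  8.14, -22.9 ,   0.9 ]), array([ 0.07, -0.04, -0.1 ]))
```

Call:
jog_arm --dp '[[0.7,-1.8,0],[1.4,-3.6,0],[2.1,-5.4,0],[2.8,-7.2,0],[3.5,-9,0]]' --angular '[[0,0,0],[0,0,0],[0,0,0],[0,0,0],[0,0,0]]' --claw '[85,85,85,85,85]'

```text
t: 1.15
eef_pos: [0.397, -0.4163, 0.3606]
tool_rot: [-0.0, 0.999, -0.048, -0.0]
contact_force: [1.1, 0.2, -0.1]
gripper_width: 0.994
```

Call:
jog_arm --dp '[[0.6,-1.8,0],[1.2,-3.6,0],[1.8,-5.4,0],[2.4,-7.2,0],[3,-9,0]]' --angular '[[0,0,0],[0,0,0],[0,0,0],[0,0,0],[0,0,0]]' --claw '[85,85,85,85,85]'

```text
t: 1.65
eef_pos: [0.4928, -0.1996, 0.3608]
tool_rot: [0.0, 0.999, -0.048, -0.0]
contact_force: [0.8, -0.1, 0.0]
gripper_width: 0.992
```

```bash
python3 - <<'E'
from pl import *
show();P,R=meas(); print(delta(P,R,b2w([-47,13,340]),toolR(0)))
E
```

```text
t 1.65 TCP w [ 0.4928 -0.1996  0.3608] board [-163.3   58.7  360.8] rot rel [-0.01 -0.   -0.  ] F board [-0.02 -0.82  0.01] w 84.7 q [ 0.44  0.13 -0.2   1.65  0.03  1.36 -1.43]
(array([ 1.83, -4.65,  0.83]), array([0., 0., 0.]))
```

Call:
jog_arm --dp '[[0.6,-1.6,0.3],[1.2,-3.2,0.6],[1.6,-4.2,0.8],[1.6,-4.2,0.8],[1.6,-4.2,0.8]]' --angular '[[0,0,0],[0,0,0],[0,0,0],[0,0,0],[0,0,0]]' --claw '[34,34,34,34,34]'

```text
t: 2.15
eef_pos: [0.5422, -0.1007, 0.3404]
tool_rot: [0.0, 0.999, -0.047, -0.0]
contact_force: [-0.1, -0.9, 0.4]
gripper_width: 0.397
```

```bash
python3 - <<'E'
from pl import *
show();snap('wrist','w1')
E
```

```text
t 2.15 TCP w [ 0.5422 -0.1007  0.3404] board [-60.1  18.9 340.4] rot rel [-0.02 -0.06 -0.07] F board [-0.91  0.05  0.38] w 33.9 q [ 0.31  0.18 -0.28  1.64  0.05  1.33 -1.64]
```

View pics/w1.png

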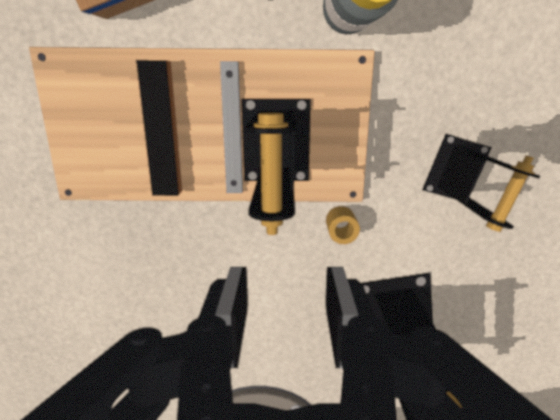

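The wrist view shows the sleeve running from (270,125) to (270,212), the strip at column 232 and the rest at column 158. I'll zoom in for a refined fit.

```bash
python3 - <<'E'
from h import *
c=load('w1')['pixels'][40:240,210:400]; cv2.imwrite('pics/w1z.png',cv2.resize(c,None,fx=3,fy=3,interpolation=cv2.INTER_CUBIC))
E
```

```text
(no output)
```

View pics/w1z.png

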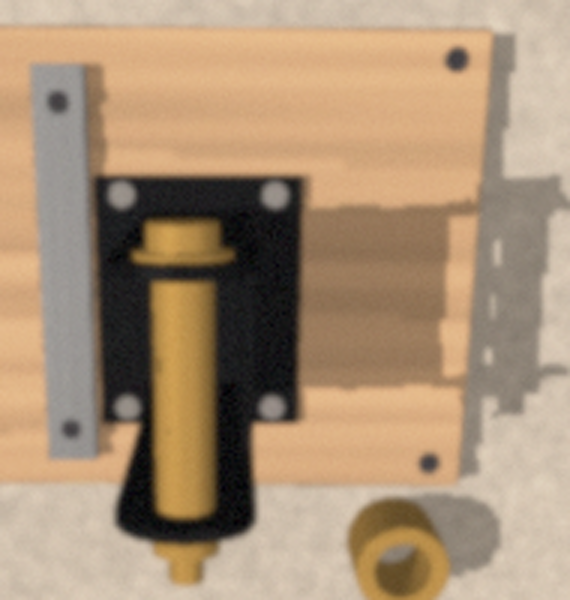

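```bash
cat > fit2.py <<'E'
from h import *
from scipy.optimize import least_squares
T=load('top0');S=load('side0');W=load('w1')
tz=lambda l:np.array(l)/3.8+[140,120]-0.37
sz=lambda l:np.array(l)/3+[160,185]-.33
wz=lambda l:np.array(l)/3+[210,40]-.33
def Rz(a): return np.array([[np.cos(a),-np.sin(a),0],[np.sin(a),np.cos(a),0],[0,0,1]])
C=np.array([(.26,-.1,.018),(-.17,-.1,.018),(-.17,.1,.018),(.26,.1,.018)])
St=np.array([(0,-.085,.028),(0,.085,.028),(.022,-.085,.028),(.022,.085,.028)])
obs=[(T,C,tz([(105,60),(745,150),(710,448),(42,350)])),(S,C[[0,3,2,1]],sz([(35,543),(317,582),(403,117),(187,95)])),
(W,C,np.array([(30.5,47),(373.5,50),(364,200.5),(58,201)])),(W,St,wz([(83,65),(99,456),(31,66),(51,458)])),
(T,St[[2,0,1,3]],tz([(457,122),(487,126),(446,382),(411,378)])),(S,St,sz([(150,237),(355,259),(148,258),(352,281)]))]
def res(p,full=False):
    o=[]
    for c,P,u in obs:
        X=P@Rz(p[2]).T+[p[0],p[1],0]; o.append(proj(c,X)-u)
    return o if full else np.vstack(o).ravel()
r=least_squares(res,[.57,-.04,1.47],loss='soft_l1'); p=r.x; print('board',p,np.degrees(p[2]))
for o in res(p,1): print(o.round(1).tolist())
np.save('board.npy',p)
def tob(X): return (np.array(X)-[p[0],p[1],0])@Rz(p[2])
for u in wz([(97,178),(303,178),(298,420),(107,420)]): print('plate w',(tob(atz(W,u,.023))*1000).round(1))
for u in wz([(183,285),(186,515)]): print('sleeve w at .193',(tob(atz(W,u,.193))*1000).round(1))
X=[]
for a,b,c in [((545,132),(221,52),None),((524,268),(320,61),(186,518))]:
    cs=[T,S]+([W] if c else []); us=[tz([a])[0],sz([b])[0]]+([wz([c])[0]] if c else [])
    print('sl',(tob(tri(cs,us))*1000).round(1))
E
python3 fit2.py
```

```text
board [ 0.56833022 -0.04338093  1.47321298] 84.4088862735936
[[-0.8, -1.5], [1.2, -1.3], [0.3, -0.3], [-0.8, -0.6]]
[[-2.1, -1.3], [0.3, -0.0], [0.2, -1.0], [-0.2, -0.9]]
[[-2.9, 0.5], [1.3, -0.5], [-0.8, 1.9], [1.6, 0.3]]
[[0.1, 0.2], [-0.4, 2.2], [-0.5, -0.2], [-0.3, 1.5]]
[[-1.0, -0.6], [-0.0, -0.4], [-0.2, -0.2], [-0.2, -0.5]]
[[0.2, -1.3], [0.6, -0.8], [-1.5, -1.1], [0.2, -0.7]]
plate w [ -3.5 -40.6  23. ]
plate w [-91.5 -40.9  23. ]
plate w [-92.   65.7  23. ]
plate w [-4.3 66.1 23. ]
sleeve w at .193 [-46.7 -19.2 193. ]
sleeve w at .193 [-47.   51.5 193. ]
sl [-45.2 -23.5 198.6]
sl [-46.2  51.3 197.3]
```

```bash
python3 - <<'E'
from pl import *
show();P,R=meas(); print(delta(P,R,b2w([-47,14,340]),toolR(0)));print(delta(P,R,b2w([160,14,250]),toolR(35)));print(delta(P,R,b2w([160,14,140]),toolR(65)))
E
```

```text
t 2.2 TCP w [ 0.542  -0.1019  0.3407] board [-60.8  20.5 340.7] rot rel [-0.04 -0.03 -0.06] F board [ 0.08  0.34 -0.74] w 34.2 q [ 0.31  0.18 -0.28  1.64  0.05  1.33 -1.64]
(array([ 0.26, -0.55,  0.03]), array([0.01, 0.01, 0.01]))
(array([ 0.27, -8.83,  3.62]), array([-6.99,  0.  ,  0.01]))
(array([ 0.27, -8.84,  8.02]), array([-1.299e+01, -0.000e+00,  1.000e-02]))
```

Call:
jog_arm --dp '[[0.3,-1.8,0],[0.3,-3.6,0.5],[0.3,-5.4,1],[0.3,-7,2],[0.3,-8.8,3.6]]' --angular '[[-1.4,0,0],[-2.8,0,0],[-4.2,0,0],[-5.6,0,0],[-7,0,0]]' --claw '[34,34,34,34,34]'

```text
t: 2.7
eef_pos: [0.5719, 0.1105, 0.2596]
tool_rot: [0.302, 0.952, -0.048, -0.011]
contact_force: [2.7, -0.4, 0.4]
gripper_width: 0.4
```

```bash
python3 - <<'E'
from pl import *
show();P,R=meas(); print(delta(P,R,b2w([160,14,120]),toolR(65)))
E
```

```text
t 2.7 TCP w [0.5719 0.1105 0.2596] board [153.5  11.4 259.6] rot rel [-35.14   0.4    0.14] F board [-0.12 -2.71  0.44] w 34.1 q [-0.32  0.5  -0.39  1.55  0.6   1.61 -2.5 ]
(array([-0.14, -3.43,  4.42]), array([-5.97, -0.05, -0.07]))
```

Call:
jog_arm --dp '[[0,-0.6,0.9],[0,-1.3,1.8],[0,-2,2.7],[-0.1,-2.7,3.6],[-0.1,-3.4,4.4]]' --angular '[[-1.2,0,0],[-2.4,0,0],[-3.6,0,0],[-4.8,0,0],[-6,0,0]]' --claw '[34,34,34,34,34]'

```text
t: 3.2
eef_pos: [0.5688, 0.1153, 0.1183]
tool_rot: [0.539, 0.841, -0.041, -0.026]
contact_force: [0.9, 1.2, 0.5]
gripper_width: 0.399
```

```bash
python3 - <<'E'
from pl import *
show();P,R=meas(); print(delta(P,R,b2w([151,14,54]),toolR(65)))
E
```

```text
t 3.2 TCP w [0.5688 0.1153 0.1183] board [157.9  14.9 118.3] rot rel [-6.527e+01  9.000e-02  4.000e-02] F board [ 1.29 -0.81  0.49] w 34.1 q [-0.56  0.92 -0.25  1.49  0.8   1.81 -2.76]
(array([ 0.03, -2.22,  1.33]), array([ 0.05, -0.01, -0.02]))
```

Call:
jog_arm --dp '[[0,-0.5,0.3],[0,-1,0.6],[0,-1.5,0.9],[0,-2.2,1.3],[0,-2.2,1.3]]' --angular '[[0,0,0],[0,0,0],[0,0,0],[0,0,0],[0,0,0]]' --claw '[34,34,34,34,34]'

```text
t: 3.7
eef_pos: [0.5674, 0.1088, 0.0543]
tool_rot: [0.537, 0.842, -0.041, -0.026]
contact_force: [-0.3, 0.0, 0.3]
gripper_width: 0.401
```

```bash
python3 - <<'E'
from pl import *
show();snap('side','s2')
E
```

```text
t 3.7 TCP w [0.5674 0.1088 0.0543] board [151.4  15.7  54.3] rot rel [-6.5e+01 -3.0e-02 -4.0e-02] F board [-0.01  0.26  0.33] w 34.3 q [-0.56  1.   -0.24  1.49  0.81  1.74 -2.81]
```

View pics/s2.png

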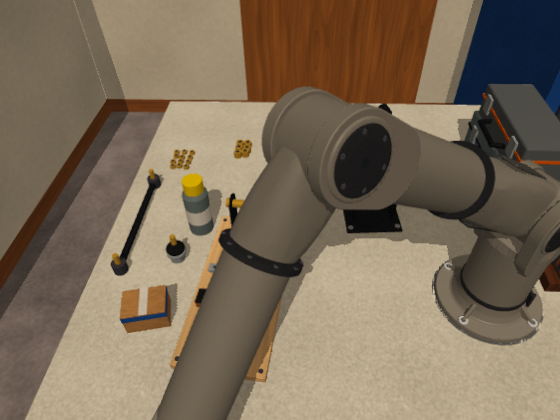

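```bash
python3 - <<'E'
from pl import *
P,R=meas()
for x,z,t in [(155,120,60),(155,190,45),(130,250,35),(90,280,25),(45,290,15)]: print(*delta(P,R,b2w([x,14,z]),toolR(t)))
P,R=b2w([45,14,290]),toolR(15)
for x,z,t in [(0,280,7),(-40,270,0),(-47,250,0)]: print(*delta(P,R,b2w([x,14,z]),toolR(t)))
E
```

```text
[ 0.06  2.29 -1.2 ] [ 1.   -0.01  0.  ]
[ 0.06  4.83 -2.38] [ 4.   -0.01  0.  ]
[ 0.06  7.43 -2.49] [ 6.   -0.01  0.  ]
[ 0.06  9.19 -1.55] [ 8.   -0.01  0.01]
[ 0.06 10.31 -0.09] [10.   -0.01  0.01]
[0.   1.64 0.85] [ 1.6 -0.  -0. ]
[0.   3.08 1.65] [ 3. -0. -0.]
[0.   3.14 2.5 ] [ 3. -0. -0.]
```

Call:
jog_arm --dp '[[0.06,2.3,-1.2],[0.06,4,-2],[0.06,5.6,-2.4],[0.06,7.4,-2.4],[0.06,9.2,-1.5]]' --angular '[[1,0,0],[2.5,0,0],[4.2,0,0],[5.9,0,0],[7.5,0,0]]' --claw '[34,34,34,34,34]'

```text
t: 4.25
eef_pos: [0.5648, 0.0508, 0.2852]
tool_rot: [0.233, 0.971, -0.045, -0.006]
contact_force: [1.7, -2.1, 0.4]
gripper_width: 0.394
```

```bash
python3 - <<'E'
from pl import *
show()
P,R=meas()
for x,z,t in [(60,290,15),(20,285,5),(-47,270,0)]: print(*delta(P,R,b2w([x,14,z]),toolR(t)))
E
```

```text
t 4.25 TCP w [0.5648 0.0508 0.2852] board [ 93.4  12.7 285.2] rot rel [-26.93   0.63  -0.32] F board [-1.94 -1.85  0.38] w 33.6 q [-0.14  0.37 -0.42  1.62  0.53  1.49 -2.34]
[-0.06  1.28  0.43] [ 2.39 -0.13  0.05]
[-0.07  2.61  1.33] [ 4.39 -0.13  0.06]
[-0.1   4.73  3.08] [ 5.39 -0.13  0.06]
```

Call:
jog_arm --dp '[[0,1.3,0.4],[0,2.6,1.3],[0,3.8,2.3],[0,4.7,3],[0,4.7,3]]' --angular '[[1.4,0,0],[2.9,0,0],[4.4,0,0],[5.4,-0.1,0],[5.4,-0.1,0]]' --claw '[34,34,34,34,34]'

```text
t: 4.75
eef_pos: [0.5479, -0.1019, 0.2681]
tool_rot: [0.006, 0.998, -0.057, -0.004]
contact_force: [0.6, -0.3, -0.5]
gripper_width: 0.394
```

```bash
python3 - <<'E'
from pl import *
show()
P,R=meas()
for x,z,t in [(-47,240,0),(-47,172,0)]: print(*delta(P,R,b2w([x,14,z]),toolR(t)))
c=snap('wrist','w3'); cv2.imwrite('pics/w3.png',c['pixels'])
E
```

```text
t 4.75 TCP w [ 0.5479 -0.1019  0.2681] board [-60.2  14.6 268.1] rot rel [-0.67 -0.4   0.95] F board [-0.25 -0.61 -0.51] w 33.7 q [ 0.37  0.25 -0.36  1.73  0.11  1.19 -1.71]
[ 0.02 -0.54  1.12] [ 0.13  0.08 -0.19]
[ 0.04 -0.57  3.84] [ 0.13  0.08 -0.19]
```

View pics/w3.png

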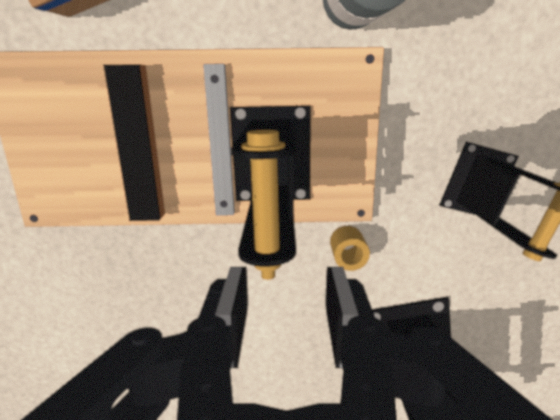

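Call:
jog_arm --dp '[[0,-0.3,0],[0,-0.54,0.3],[0,-0.54,0.6],[0,-0.54,0.9],[0,-0.54,0.9]]' --angular '[[0.1,0.1,-0.2],[0.1,0.1,-0.2],[0.1,0.1,-0.2],[0.1,0.1,-0.2],[0.1,0.1,-0.2]]' --claw '[36,36,36,36,36]'

```text
t: 5.3
eef_pos: [0.5501, -0.0766, 0.2427]
tool_rot: [-0.0, 0.999, -0.039, -0.001]
contact_force: [-0.1, -0.7, 0.2]
gripper_width: 0.427
```

```bash
python3 - <<'E'
from pl import *
show()
P,R=meas()
for x,z,t in [(-47,240,0),(-47,172,0)]: print(*delta(P,R,b2w([x,14,z]),toolR(t)))
c=snap('wrist','w4'); c=snap('side','s4');cv2.imwrite('pics/s4z.png',cv2.resize(c['pixels'][150:300,160:360],None,fx=4,fy=4,interpolation=cv2.INTER_CUBIC))
E
```

```text
t 5.3 TCP w [ 0.5501 -0.0766  0.2427] board [-34.8  14.9 242.7] rot rel [-0.01 -0.15 -1.1 ] F board [-0.74  0.02  0.22] w 36.5 q [ 0.34  0.27 -0.38  1.77  0.11  1.13 -1.72]
[0.03 0.49 0.11] [0.   0.03 0.22]
[0.03 0.49 2.83] [0.   0.03 0.22]
```

View pics/w4.png

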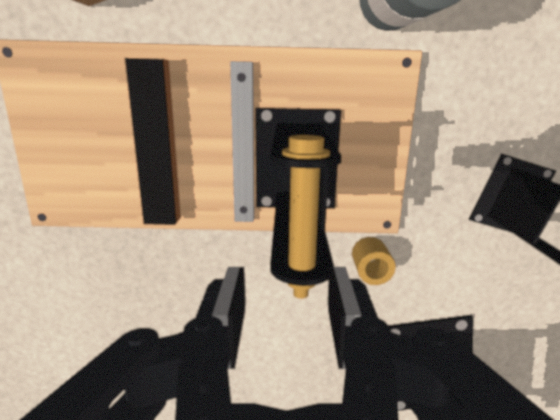

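View pics/s4z.png

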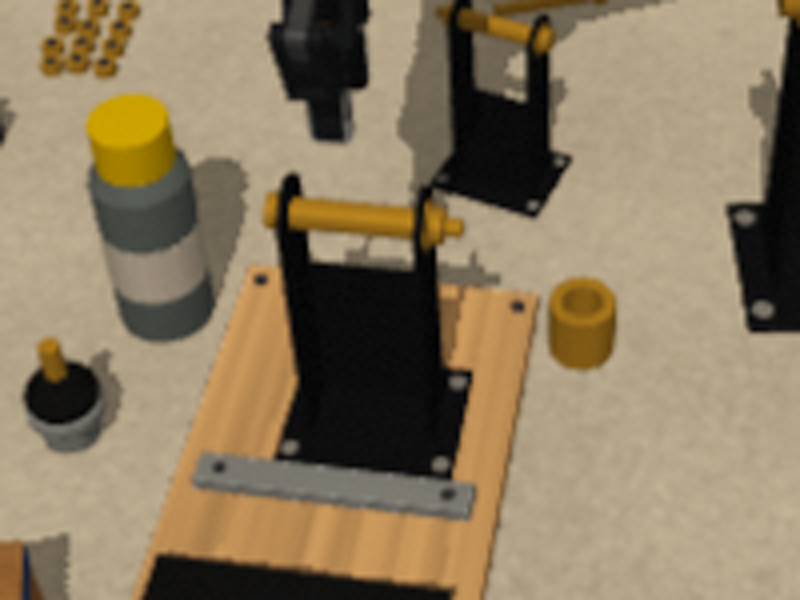

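```bash
python3 - <<'E'
from pl import *
show()
P,R=meas()
for x,z,t in [(-47,240,0),(-47,172,0)]: print(*delta(P,R,b2w([x,14,z]),toolR(t)))
p_=np.load('board.npy')
W=load('w4');S=load('s4')
# sleeve ends: w4 (303,268) near +y end ; side zoom
for a,b in [((303,268),(413,222)),((306,165),(305,212))]:
    print(w2b(tri([W,S],[a,np.array(b)/4+[160,150]-.37])).round(1), w2b(atz(W,a,.193)).round(1))
E
```

```text
t 5.4 TCP w [ 0.5509 -0.0771  0.2439] board [-35.3  14.1 243.9] rot rel [-0.   -0.04 -1.04] F board [-0.94 -0.31  0.7 ] w 35.6 q [ 0.34  0.27 -0.38  1.76  0.11  1.13 -1.72]
[-0.01  0.47  0.16] [0.   0.01 0.21]
[-0.    0.47  2.88] [0.   0.01 0.21]
[-46.3  48.  197.5] [-47.8  52.4 193. ]
[-48.3 -17.7 191.7] [-47.2 -19.8 193. ]
```

Call:
jog_arm --dp '[[0,0.3,0],[0,0.47,0.2],[0,0.47,0.6],[0,0.47,1.1],[0,0.47,1.1]]' --angular '[[0,0,0.2],[0,0,0.2],[0,0,0.2],[0,0,0.2],[0,0,0.2]]' --claw '[36,36,36,36,36]'

```text
t: 5.9
eef_pos: [0.5485, -0.089, 0.2144]
tool_rot: [-0.0, 0.999, -0.049, -0.002]
contact_force: [0.0, -0.7, 0.3]
gripper_width: 0.421
```

```bash
python3 - <<'E'
from pl import *
show()
c=snap('wrist','w5'); c=snap('side','s5');cv2.imwrite('pics/s5z.png',cv2.resize(c['pixels'][150:300,160:360],None,fx=4,fy=4,interpolation=cv2.INTER_CUBIC))
show()
E
```

```text
t 5.9 TCP w [ 0.5485 -0.089   0.2144] board [-47.3  15.3 214.4] rot rel [ 0.01 -0.22 -0.01] F board [-0.67 -0.08  0.31] w 35.9 q [ 0.35  0.29 -0.37  1.8   0.12  1.08 -1.73]
t 6.0 TCP w [ 0.5497 -0.0888  0.2162] board [-47.   14.1 216.2] rot rel [ 0.02 -0.07 -0.03] F board [0.3  0.76 0.68] w 35.6 q [ 0.35  0.29 -0.37  1.8   0.12  1.08 -1.73]
```

View pics/w5.png

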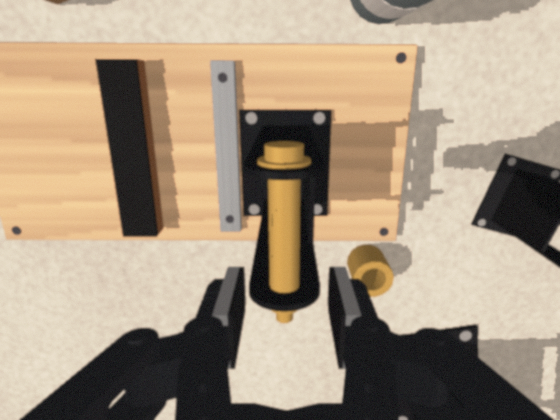

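View pics/s5z.png

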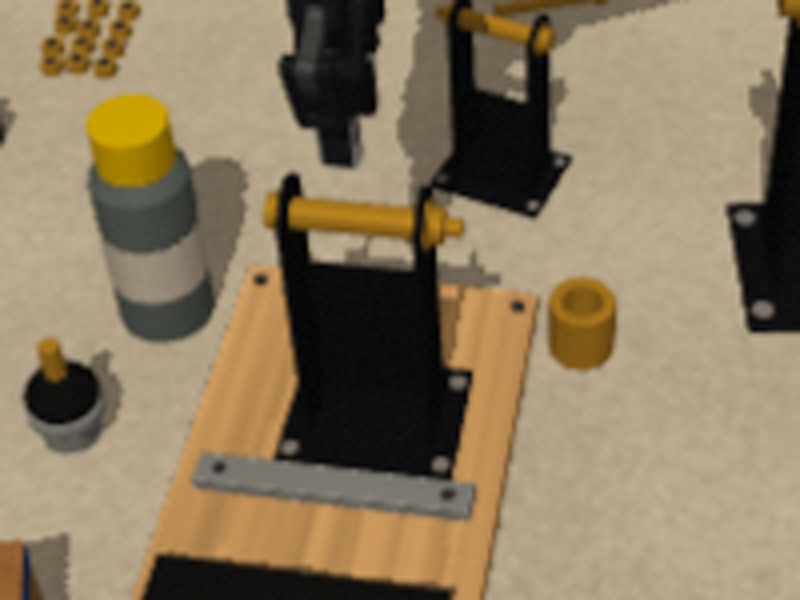

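```bash
python3 - <<'E'
from pl import *
S=load('s5')
for n,X in [('fingertip',[-47+18+12,14.1,219]),('sleeve c',[-47,14,193]),('sl-36',[-47,-22,193]),('sl+36',[-47,50,193])]:
    print(n,((proj(S,b2w(X))-[160,150]+.37)*4).round(0))
P,R=meas()
for z in (200,172): print(*delta(P,R,b2w([-47,14,z]),toolR(0)))
E
```

```text
fingertip [[342. 223.]]
sleeve c [[356. 219.]]
sl-36 [[293. 213.]]
sl+36 [[420. 225.]]
[ 0.01 -0.    0.65] [-0.    0.01  0.01]
[ 0.01 -0.    1.77] [-0.    0.01  0.01]
```

```bash
python3 - <<'E'
from pl import *
W=load('w5');S=load('s5');P,R=meas()
for z in (0,-.01,-.02,-.04,-.06):
  for y in (-.018,.018):
    X=P+R.apply([0,y,z]); print(z,y,proj(W,X).round(0),((proj(S,X)-[160,150]+.37)*4).round(0))
o,v=ray(W,(286,210));print(R.inv().apply(o-P),R.inv().apply(v))
E
python3 - <<'E'
import sys;sys.path.insert(0,'.')
import os;os.chdir('.')
from h import *
c=load('w5')['pixels'];cv2.imwrite('pics/w5z.png',cv2.resize(c[220:420,150:420],None,fx=2.9,fy=2.9,interpolation=cv2.INTER_CUBIC))
E
```

```text
0 -0.018 [[250. 249.]] [[347. 211.]]
0 0.018 [[319. 249.]] [[360. 166.]]
-0.01 -0.018 [[248. 258.]] [[345. 197.]]
-0.01 0.018 [[320. 258.]] [[359. 153.]]
-0.02 -0.018 [[246. 268.]] [[344. 184.]]
-0.02 0.018 [[322. 268.]] [[358. 139.]]
-0.04 -0.018 [[241. 291.]] [[341. 155.]]
-0.04 0.018 [[327. 291.]] [[355. 111.]]
-0.06 -0.018 [[235. 320.]] [[338. 126.]]
-0.06 0.018 [[332. 320.]] [[352.  82.]]
[ 0.08404513  0.0010257  -0.1757488 ] [-3.34256986e-01 -6.22820407e-04  9.42481766e-01]
```

View pics/w5z.png

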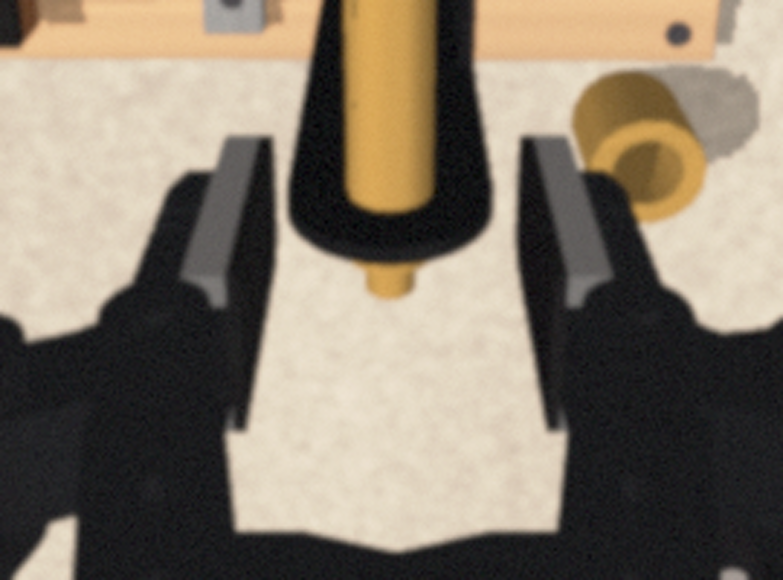

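```bash
python3 - <<'E'
from pl import *
W=load('w5');S=load('s5');P,R=meas()
for z in (0,-.01,-.02,-.03,-.04):
  for y in (.018,.03):
   print(z,y,[ (proj(W,P+R.apply([x,y,z]))[0]).round(0) for x in (.011,-.011)])
E
```

```text
0 0.018 [array([319., 230.]), array([318., 268.])]
0 0.03 [array([343., 230.]), array([341., 268.])]
-0.01 0.018 [array([321., 238.]), array([320., 277.])]
-0.01 0.03 [array([346., 238.]), array([343., 278.])]
-0.02 0.018 [array([323., 246.]), array([321., 288.])]
-0.02 0.03 [array([349., 246.]), array([346., 288.])]
-0.03 0.018 [array([325., 256.]), array([323., 300.])]
-0.03 0.03 [array([353., 256.]), array([350., 300.])]
-0.04 0.018 [array([328., 267.]), array([326., 313.])]
-0.04 0.03 [array([357., 267.]), array([354., 313.])]
```

```bash
python3 - <<'E'
from pl import *
W=load('wrist0'); P=np.array([ 0.19081449, -0.6469353 ,  0.19513884]);q=[-7.18339058e-04,  9.89732337e-01,  1.42931332e-01, -1.39904086e-04];R=Ro.from_quat([q[1],q[2],q[3],q[0]])
for z in (0,-.013,-.03,-.04,-.05):
   print(z,[ (proj(W,P+R.apply([x,.0425,z]))[0]).round(0) for x in (.011,-.011)])
c=W['pixels'];cv2.imwrite('pics/w0z.png',cv2.resize(c[240:420,100:480],None,fx=2,fy=2,interpolation=cv2.INTER_CUBIC))
E
```

```text
0 [array([367., 230.]), array([364., 268.])]
-0.013 [array([372., 240.]), array([369., 280.])]
-0.03 [array([381., 256.]), array([377., 299.])]
-0.04 [array([386., 267.]), array([382., 312.])]
-0.05 [array([393., 279.]), array([388., 327.])]
```

View pics/w0z.png

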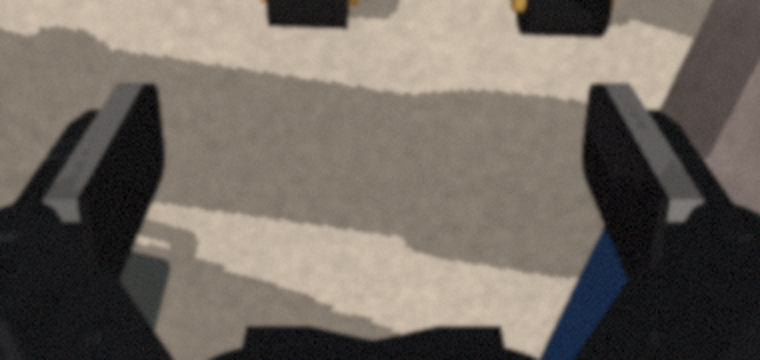

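The finger tips show about 37 mm behind the stated TCP in both the wrist and side views. I'll descend part way and check that.

Call:
jog_arm --dp '[[0,0,0.4],[0,0,0.8],[0,0,1.2],[0,0,1.6],[0,0,1.6]]' --angular '[[0,0,0],[0,0,0],[0,0,0],[0,0,0],[0,0,0]]' --claw '[36,36,36,36,36]'

```text
t: 6.5
eef_pos: [0.5488, -0.089, 0.1749]
tool_rot: [-0.0, 0.999, -0.049, -0.001]
contact_force: [-0.2, -0.4, 0.3]
gripper_width: 0.419
```

```bash
python3 - <<'E'
from pl import *
c=snap('wrist','w6'); cv2.imwrite('pics/w6z.png',cv2.resize(c['pixels'][140:420,150:420],None,fx=2,fy=2,interpolation=cv2.INTER_CUBIC))
c=snap('side','s6');cv2.imwrite('pics/s6z.png',cv2.resize(c['pixels'][150:300,160:360],None,fx=4,fy=4,interpolation=cv2.INTER_CUBIC))
show()
E
```

```text
t 6.6 TCP w [ 0.55   -0.089   0.1766] board [-47.2  13.8 176.6] rot rel [ 0.01 -0.02 -0.01] F board [-0.1   0.08  0.02] w 35.9 q [ 0.35  0.33 -0.37  1.84  0.14  1.   -1.75]
```

View pics/w6z.png

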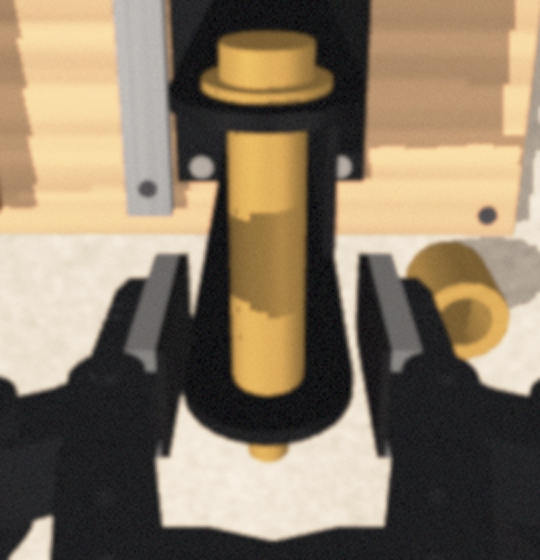

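View pics/s6z.png

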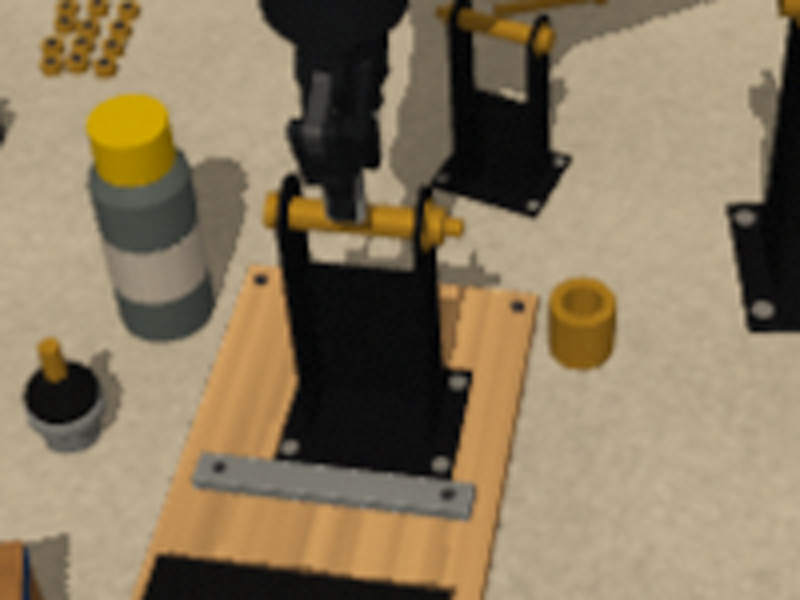

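Call:
jog_arm --dp '[[0,0,0.3],[0,0,0.6],[0,0,0.9],[0,0,1.2],[0,0,1.2]]' --angular '[[0,0,0],[0,0,0],[0,0,0],[0,0,0],[0,0,0]]' --claw '[36,36,36,36,36]'

```text
t: 7.1
eef_pos: [0.5491, -0.089, 0.1455]
tool_rot: [-0.0, 0.999, -0.049, -0.001]
contact_force: [0.7, -0.1, 0.5]
gripper_width: 0.42
```

```bash
python3 - <<'E'
from pl import *
c=snap('wrist','w7'); cv2.imwrite('pics/w7z.png',cv2.resize(c['pixels'][140:420,150:420],None,fx=2,fy=2,interpolation=cv2.INTER_CUBIC))
c=snap('side','s7');cv2.imwrite('pics/s7z.png',cv2.resize(c['pixels'][150:300,160:360],None,fx=4,fy=4,interpolation=cv2.INTER_CUBIC))
show()
E
```

```text
t 7.2 TCP w [ 0.55   -0.089   0.1467] board [-47.2  13.8 146.7] rot rel [ 0.01 -0.02 -0.01] F board [-0.19  0.65 -0.36] w 36.1 q [ 0.34  0.36 -0.36  1.87  0.16  0.94 -1.76]
```

View pics/w7z.png

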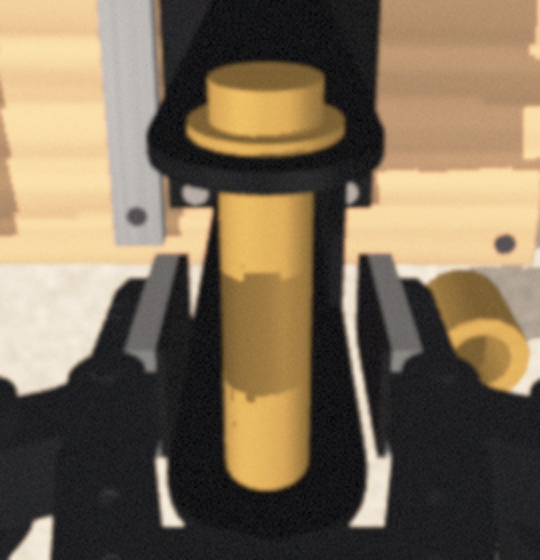

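View pics/s7z.png

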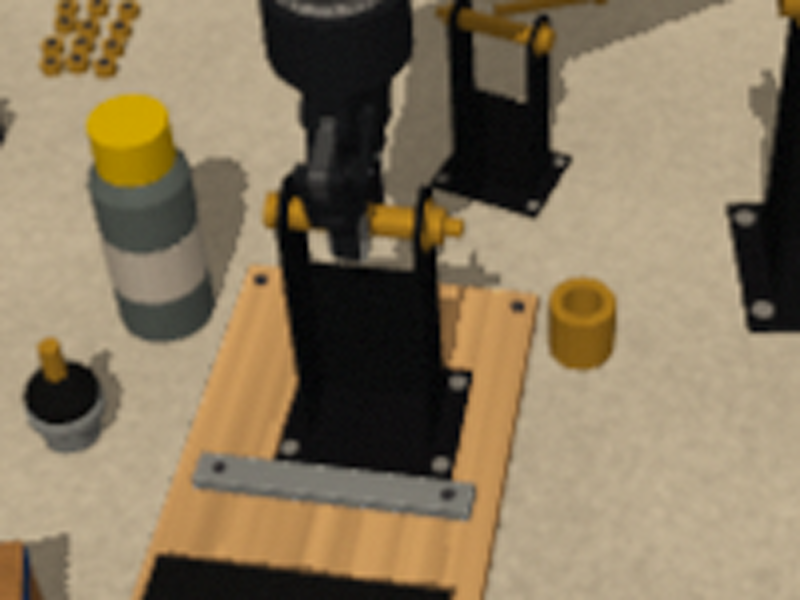

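Call:
jog_arm --dp '[[0,0,0.2],[0,0,0.4],[0,0,0.4],[0,0,0.4],[0,0,0.4]]' --angular '[[0,0,0],[0,0,0],[0,0,0],[0,0,0],[0,0,0]]' --claw '[30,30,30,30,30]' --grip_force 20

```text
t: 7.7
eef_pos: [0.5503, -0.0891, 0.1371]
tool_rot: [-0.0, 0.999, -0.049, 0.0]
contact_force: [-0.8, -0.6, -0.1]
gripper_width: 0.358
```

```bash
cat > tip.py <<'E'
from pl import *
import pickle,sys
D=.054; TOE=-4.; Y=14.
def ideal(phi,off=0,thk=.72,extra=0):
    th=min(thk*phi,65); a=np.radians(phi)
    s=np.array([TOE+(-45)*np.cos(a)+175*np.sin(a), Y, 18+45*np.sin(a)+175*np.cos(a)])
    R=toolR(th); P=b2w(s)+R.apply([0,off/1000,D]); return P,R
def plan(phis,w,**k):
    P0,R0=pickle.load(open('cmd.pkl','rb'))
    dps=[];an=[]
    for f in phis:
        P,R=ideal(f,**k); d,r=delta(P0,R0,P,R); dps.append((d+0.).round(2).tolist()); an.append((r+0.).round(2).tolist())
    print('"dp"',dps,'\n"angular"',an)
    d,r=np.array(dps[-1]),np.array(an[-1])
    pickle.dump((P0+R0.apply(d*.025),R0*Ro.from_rotvec(np.radians(r*5))),open('next.pkl','wb'))
def commit():
    import shutil; shutil.copy('next.pkl','cmd.pkl')
def track():
    P0,R0=pickle.load(open('cmd.pkl','rb'));P,R=meas()
    print('cmd-meas board mm',(w2b(P0)-w2b(P)).round(1),'rot',(R.inv()*R0).as_rotvec(degrees=True).round(1))
E
python3 - <<'E'
from tip import *
show(); c=snap('side','s8'); show()
P,R=meas(); pickle.dump((P,R),open('cmd.pkl','wb'))
print(w2b(ideal(0)[0])); plan([1.5,3,4.5,6,7.5],30)
E
```

```text
t 7.7 TCP w [ 0.5503 -0.0891  0.1371] board [-47.2  13.5 137.1] rot rel [ 0.    0.03 -0.01] F board [-0.67  0.71 -0.07] w 30.6 q [ 0.34  0.37 -0.36  1.88  0.16  0.92 -1.77]
t 7.75 TCP w [ 0.5503 -0.0891  0.1371] board [-47.3  13.5 137.1] rot rel [ 0.    0.03 -0.  ] F board [-0.62 -0.41 -0.32] w 30.0 q [ 0.34  0.37 -0.36  1.88  0.16  0.92 -1.77]
[-49.  14. 139.]
"dp" [[-0.02, -0.07, -0.12], [-0.02, -0.22, -0.16], [-0.02, -0.36, -0.2], [-0.02, -0.51, -0.23], [-0.02, -0.66, -0.26]] 
"angular" [[-0.22, -0.01, 0.0], [-0.43, -0.01, 0.0], [-0.65, -0.01, 0.0], [-0.86, -0.01, 0.0], [-1.08, -0.01, 0.0]]
```

Call:
jog_arm --dp '[[-0.02,-0.07,-0.12],[-0.02,-0.22,-0.16],[-0.02,-0.36,-0.2],[-0.02,-0.51,-0.23],[-0.02,-0.66,-0.26]]' --angular '[[-0.22,-0.01,0],[-0.43,-0.01,0],[-0.65,-0.01,0],[-0.86,-0.01,0],[-1.08,-0.01,0]]' --claw '[30,30,30,30,30]'

```text
t: 8.25
eef_pos: [0.5516, -0.0725, 0.144]
tool_rot: [0.048, 0.998, -0.049, -0.002]
contact_force: [-0.3, -1.7, 1.9]
gripper_width: 0.35
```

```bash
python3 - <<'E'
from tip import *
commit(); show(); track(); c=snap('side','s9');cv2.imwrite('pics/s9z.png',cv2.resize(c['pixels'][150:300,160:360],None,fx=4,fy=4,interpolation=cv2.INTER_CUBIC)); snap('wrist','w9'); show()
plan([9,10.5,12,13.5,15],30)
E
```

```text
t 8.25 TCP w [ 0.5516 -0.0725  0.144 ] board [-30.6  13.8 144. ] rot rel [-5.52  0.02 -0.01] F board [-1.75  0.15  1.85] w 29.9 q [ 0.23  0.36 -0.34  1.88  0.26  0.95 -1.91]
cmd-meas board mm [-0.2  0.2 -0.4] rot [ 0.1 -0.   0. ]
t 8.35 TCP w [ 0.5518 -0.0708  0.1439] board [-28.9  13.8 143.9] rot rel [-5.43  0.02 -0.17] F board [-1.56 -1.51  1.68] w 29.8 q [ 0.23  0.36 -0.34  1.88  0.26  0.95 -1.91]
"dp" [[0.0, -0.14, -0.04], [0.0, -0.29, -0.07], [0.0, -0.43, -0.1], [0.0, -0.58, -0.13], [0.0, -0.73, -0.15]] 
"angular" [[-0.22, 0.0, 0.0], [-0.43, 0.0, 0.0], [-0.65, 0.0, 0.0], [-0.86, 0.0, 0.0], [-1.08, 0.0, 0.0]]
```

View pics/s9z.png

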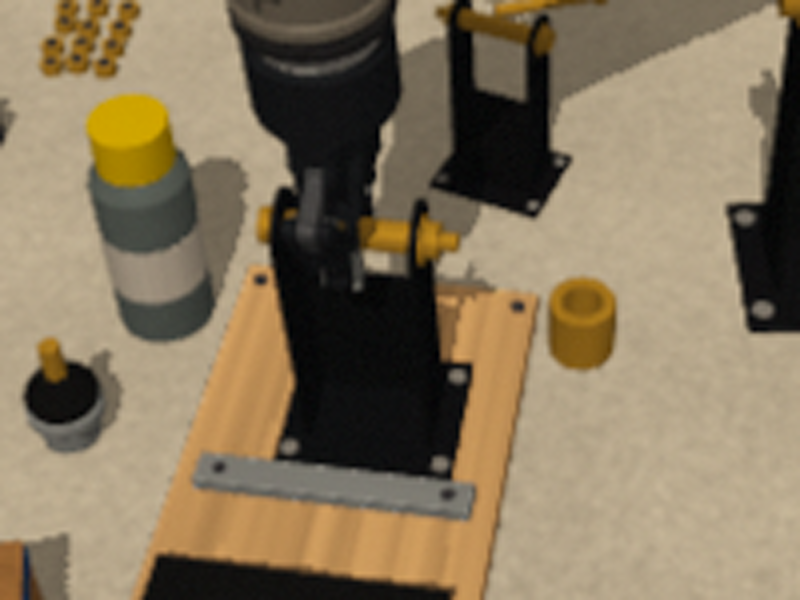

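View pics/w9.png

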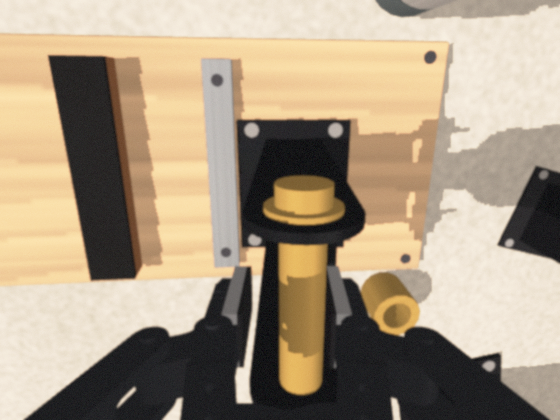

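Call:
jog_arm --dp '[[0,-0.14,-0.04],[0,-0.29,-0.07],[0,-0.43,-0.1],[0,-0.58,-0.13],[0,-0.73,-0.15]]' --angular '[[-0.22,0,0],[-0.43,0,0],[-0.65,0,0],[-0.86,0,0],[-1.08,0,0]]' --claw '[30,30,30,30,30]'

```text
t: 8.85
eef_pos: [0.5531, -0.0536, 0.1455]
tool_rot: [0.095, 0.994, -0.048, -0.005]
contact_force: [-0.4, -1.5, 1.9]
gripper_width: 0.347
```

```bash
python3 - <<'E'
from tip import *
commit(); show(); track(); c=snap('side','s10');cv2.imwrite('pics/s10z.png',cv2.resize(c['pixels'][150:300,160:360],None,fx=4,fy=4,interpolation=cv2.INTER_CUBIC)); 
plan([16.5,18,19.5,21,22.5],30)
E
```

```text
t 8.85 TCP w [ 0.5531 -0.0536  0.1455] board [-11.6  14.2 145.5] rot rel [-10.88  -0.03  -0.02] F board [-1.54  0.25  1.92] w 29.6 q [ 0.12  0.37 -0.32  1.87  0.36  1.   -2.06]
cmd-meas board mm [-0.6 -0.1  0.1] rot [0.1 0.  0. ]
"dp" [[0.0, -0.14, -0.03], [0.0, -0.29, -0.06], [0.0, -0.44, -0.08], [0.0, -0.59, -0.1], [0.0, -0.73, -0.12]] 
"angular" [[-0.22, 0.0, 0.0], [-0.43, 0.0, 0.0], [-0.65, 0.0, 0.0], [-0.86, 0.0, 0.0], [-1.08, 0.0, 0.0]]
```

View pics/s10z.png

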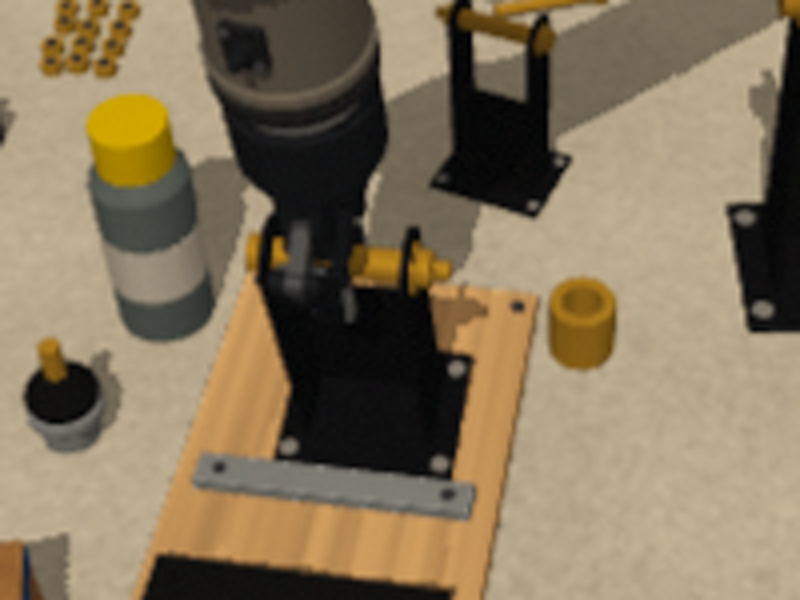

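The bracket is tilting about its toe, and the strip contact near (440,465) hasn't moved. I'll keep going.

Call:
jog_arm --dp '[[0,-0.14,-0.03],[0,-0.29,-0.06],[0,-0.44,-0.08],[0,-0.59,-0.1],[0,-0.73,-0.12]]' --angular '[[-0.22,0,0],[-0.43,0,0],[-0.65,0,0],[-0.86,0,0],[-1.08,0,0]]' --claw '[30,30,30,30,30]'

```text
t: 9.4
eef_pos: [0.5548, -0.0352, 0.1449]
tool_rot: [0.141, 0.989, -0.048, -0.007]
contact_force: [0.5, -1.2, 1.3]
gripper_width: 0.349
```

```bash
python3 - <<'E'
from tip import *
commit(); show(); track(); snap('wrist','w11')
plan([24,25.5,27,28.5,30],30)
E
```

```text
t 9.4 TCP w [ 0.5548 -0.0352  0.1449] board [  6.8  14.2 144.9] rot rel [-16.28  -0.03  -0.03] F board [-1.16 -0.66  1.29] w 29.8 q [ 0.02  0.39 -0.31  1.86  0.44  1.06 -2.19]
cmd-meas board mm [-0.6 -0.2  0.2] rot [0.1 0.  0. ]
"dp" [[0.0, -0.15, -0.02], [0.0, -0.3, -0.04], [0.0, -0.45, -0.06], [0.0, -0.59, -0.07], [0.0, -0.74, -0.08]] 
"angular" [[-0.22, 0.0, 0.0], [-0.43, 0.0, 0.0], [-0.65, 0.0, 0.0], [-0.86, 0.0, 0.0], [-1.08, 0.0, 0.0]]
```

View pics/w11.png

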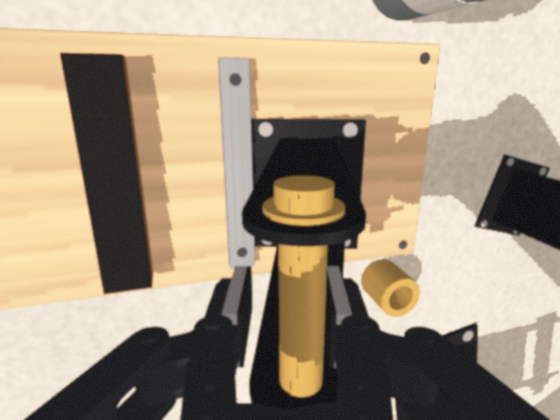

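Good: the sleeve is against the rear pad and the force is dropping. The front plate edge is parallel to the strip.

Call:
jog_arm --dp '[[0,-0.15,-0.02],[0,-0.3,-0.04],[0,-0.45,-0.06],[0,-0.59,-0.07],[0,-0.74,-0.08]]' --angular '[[-0.22,0,0],[-0.43,0,0],[-0.65,0,0],[-0.86,0,0],[-1.08,0,0]]' --claw '[30,30,30,30,30]'

```text
t: 9.95
eef_pos: [0.5567, -0.017, 0.1416]
tool_rot: [0.188, 0.981, -0.048, -0.009]
contact_force: [-0.4, -0.5, 0.6]
gripper_width: 0.351
```

```bash
python3 - <<'E'
from tip import *
commit(); show(); track()
plan([31,32,33,34,35],30)
E
```

```text
t 9.95 TCP w [ 0.5567 -0.017   0.1416] board [ 25.1  14.2 141.6] rot rel [-2.168e+01 -3.000e-02 -2.000e-02] F board [-0.5   0.4   0.62] w 30.0 q [-0.08  0.43 -0.3   1.84  0.52  1.12 -2.31]
cmd-meas board mm [-0.5 -0.2  0.3] rot [0.1 0.  0. ]
"dp" [[0.0, -0.1, -0.01], [0.0, -0.2, -0.02], [0.0, -0.3, -0.03], [0.0, -0.4, -0.04], [0.0, -0.5, -0.04]] 
"angular" [[-0.14, 0.0, 0.0], [-0.29, 0.0, 0.0], [-0.43, 0.0, 0.0], [-0.58, 0.0, 0.0], [-0.72, 0.0, 0.0]]
```

Call:
jog_arm --dp '[[0,-0.1,-0.01],[0,-0.2,-0.02],[0,-0.3,-0.03],[0,-0.4,-0.04],[0,-0.5,-0.04]]' --angular '[[-0.14,0,0],[-0.29,0,0],[-0.43,0,0],[-0.58,0,0],[-0.72,0,0]]' --claw '[29,28,27,26,25]'

```text
t: 10.45
eef_pos: [0.5578, -0.0055, 0.138]
tool_rot: [0.218, 0.975, -0.048, -0.011]
contact_force: [0.5, -0.1, 0.1]
gripper_width: 0.293
```

```bash
python3 - <<'E'
from tip import *
commit(); show(); track(); snap('wrist','w12')
plan([36,37,38,39,40],30)
E
```

```text
t 10.45 TCP w [ 0.5578 -0.0055  0.138 ] board [ 36.7  14.2 138. ] rot rel [-25.25  -0.03  -0.  ] F board [-0.06 -0.52  0.07] w 25.1 q [-0.14  0.46 -0.29  1.83  0.56  1.17 -2.38]
cmd-meas board mm [-0.1 -0.1  0.3] rot [0.1 0.  0. ]
"dp" [[0.0, -0.1, -0.01], [0.0, -0.19, -0.02], [0.0, -0.29, -0.02], [0.0, -0.39, -0.03], [0.0, -0.49, -0.03]] 
"angular" [[-0.14, 0.0, 0.0], [-0.29, 0.0, 0.0], [-0.43, 0.0, 0.0], [-0.58, 0.0, 0.0], [-0.72, 0.0, 0.0]]
```

View pics/w12.png

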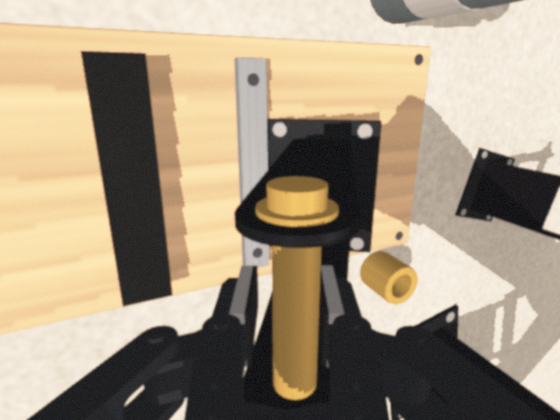

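Call:
jog_arm --dp '[[0,-0.1,-0.01],[0,-0.19,-0.02],[0,-0.29,-0.02],[0,-0.39,-0.03],[0,-0.49,-0.03]]' --angular '[[-0.14,0,0],[-0.29,0,0],[-0.43,0,0],[-0.58,0,0],[-0.72,0,0]]' --claw '[25,25,25,25,25]'

```text
t: 11.0
eef_pos: [0.5589, 0.0061, 0.1334]
tool_rot: [0.249, 0.967, -0.047, -0.012]
contact_force: [-0.6, -0.6, -0.7]
gripper_width: 0.293
```

```bash
python3 - <<'E'
from tip import *
commit(); show(); track(); snap('wrist','w13')
plan([41,42,43,44,45],30)
E
```

```text
t 11.0 TCP w [0.5589 0.0061 0.1334] board [ 48.4  14.2 133.4] rot rel [-2.885e+01 -3.000e-02 -2.000e-02] F board [-0.64  0.57 -0.69] w 25.0 q [-0.2   0.5  -0.28  1.81  0.59  1.21 -2.44]
cmd-meas board mm [-0.4 -0.2  0.3] rot [0.1 0.  0. ]
"dp" [[0.0, -0.1, -0.01], [0.0, -0.2, -0.01], [0.0, -0.3, -0.01], [0.0, -0.4, -0.01], [0.0, -0.5, -0.01]] 
"angular" [[-0.14, 0.0, 0.0], [-0.29, 0.0, 0.0], [-0.43, 0.0, 0.0], [-0.58, 0.0, 0.0], [-0.72, 0.0, 0.0]]
```

View pics/w13.png

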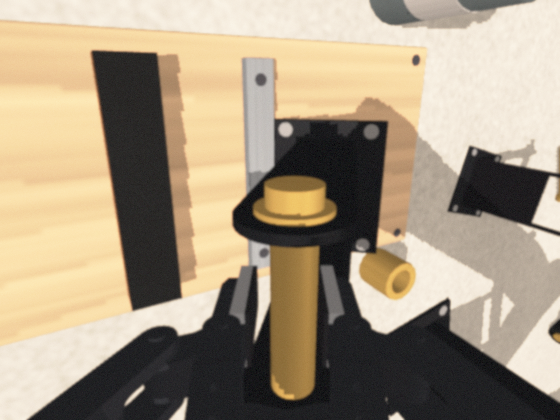

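Call:
jog_arm --dp '[[0,-0.1,-0.01],[0,-0.2,-0.01],[0,-0.3,-0.01],[0,-0.4,-0.01],[0,-0.5,-0.01]]' --angular '[[-0.14,0,0],[-0.29,0,0],[-0.43,0,0],[-0.58,0,0],[-0.72,0,0]]' --claw '[25,25,25,25,25]'

```text
t: 11.55
eef_pos: [0.56, 0.017, 0.1275]
tool_rot: [0.279, 0.959, -0.047, -0.014]
contact_force: [0.0, 0.1, 0.3]
gripper_width: 0.29
```

```bash
python3 - <<'E'
from tip import *
commit(); show(); track()
plan([46.2,47.4,48.6,49.8,51],30)
E
```

```text
t 11.55 TCP w [0.56   0.017  0.1275] board [ 59.3  14.2 127.5] rot rel [-3.245e+01 -3.000e-02 -2.000e-02] F board [ 0.08 -0.03  0.28] w 24.8 q [-0.25  0.53 -0.27  1.79  0.63  1.26 -2.5 ]
cmd-meas board mm [-0.3 -0.2  0.4] rot [0.1 0.  0. ]
"dp" [[0.0, -0.11, 0.0], [0.0, -0.23, -0.01], [0.0, -0.35, 0.0], [0.0, -0.47, 0.0], [0.0, -0.59, 0.01]] 
"angular" [[-0.17, 0.0, 0.0], [-0.35, 0.0, 0.0], [-0.52, 0.0, 0.0], [-0.69, 0.0, 0.0], [-0.86, 0.0, 0.0]]
```

Call:
jog_arm --dp '[[0,-0.11,0],[0,-0.23,0],[0,-0.35,0],[0,-0.47,0],[0,-0.59,0.01]]' --angular '[[-0.17,0,0],[-0.35,0,0],[-0.52,0,0],[-0.69,0,0],[-0.86,0,0]]' --claw '[25,25,25,25,25]'

```text
t: 12.05
eef_pos: [0.5612, 0.0294, 0.1194]
tool_rot: [0.315, 0.948, -0.046, -0.016]
contact_force: [0.6, -0.3, -0.1]
gripper_width: 0.294
```

```bash
python3 - <<'E'
from tip import *
commit(); show(); track(); snap('wrist','w14'); snap('side','s14');snap('top','t14')
plan([52.2,53.4,54.6,55.8,57],30)
E
```

```text
t 12.05 TCP w [0.5612 0.0294 0.1194] board [ 71.7  14.2 119.4] rot rel [-3.676e+01 -4.000e-02 -2.000e-02] F board [-0.26 -0.58 -0.07] w 25.1 q [-0.31  0.59 -0.25  1.77  0.66  1.32 -2.56]
cmd-meas board mm [-0.3 -0.2  0.4] rot [0.1 0.  0. ]
"dp" [[0.0, -0.12, 0.0], [0.0, -0.24, 0.0], [0.0, -0.36, 0.01], [0.0, -0.47, 0.02], [0.0, -0.59, 0.03]] 
"angular" [[-0.18, 0.0, 0.0], [-0.35, 0.0, 0.0], [-0.52, 0.0, 0.0], [-0.7, 0.0, 0.0], [-0.87, 0.0, 0.0]]
```

View pics/w14.png

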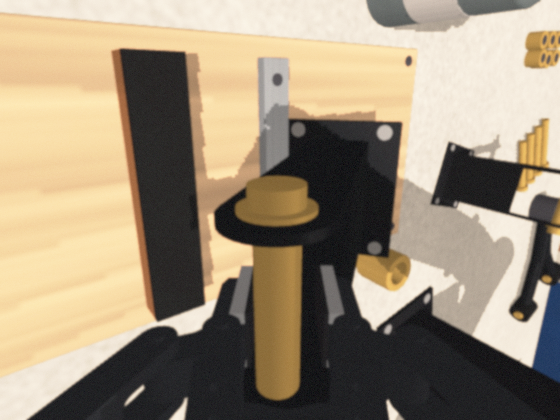

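View pics/t14.png

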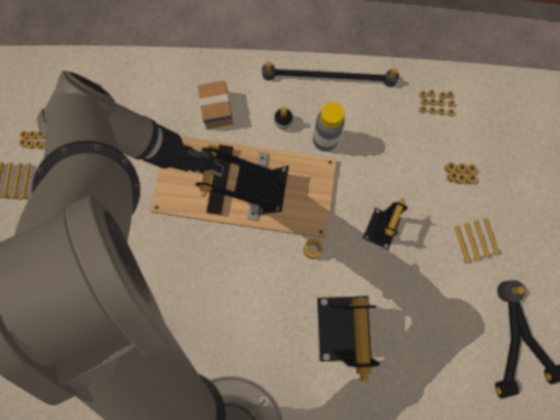

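Call:
jog_arm --dp '[[0,-0.12,0],[0,-0.24,0],[0,-0.36,0.01],[0,-0.47,0.02],[0,-0.59,0.03]]' --angular '[[-0.18,0,0],[-0.35,0,0],[-0.52,0,0],[-0.7,0,0],[-0.87,0,0]]' --claw '[25,25,25,25,25]'

```text
t: 12.7
eef_pos: [0.5623, 0.0407, 0.1099]
tool_rot: [0.351, 0.935, -0.045, -0.017]
contact_force: [0.6, 0.3, -1.5]
gripper_width: 0.295
```

```bash
python3 - <<'E'
from tip import *
commit(); show(); track()
plan([58.2,59.4,60.6,61.8,63],30)
E
```

```text
t 12.7 TCP w [0.5623 0.0407 0.1099] board [ 83.1  14.2 109.9] rot rel [-4.112e+01 -4.000e-02 -3.000e-02] F board [ 0.34 -0.6  -1.46] w 25.2 q [-0.37  0.64 -0.24  1.74  0.69  1.37 -2.61]
cmd-meas board mm [-0.3 -0.2  0.5] rot [0.1 0.  0. ]
"dp" [[0.0, -0.12, 0.01], [0.0, -0.24, 0.01], [0.0, -0.36, 0.02], [0.0, -0.48, 0.04], [0.0, -0.59, 0.05]] 
"angular" [[-0.17, 0.0, 0.0], [-0.34, 0.0, 0.0], [-0.52, 0.0, 0.0], [-0.69, 0.0, 0.0], [-0.86, 0.0, 0.0]]
```

Call:
jog_arm --dp '[[0,-0.12,0.01],[0,-0.24,0.01],[0,-0.36,0.02],[0,-0.48,0.04],[0,-0.59,0.05]]' --angular '[[-0.17,0,0],[-0.34,0,0],[-0.52,0,0],[-0.69,0,0],[-0.86,0,0]]' --claw '[25,25,25,25,25]'

```text
t: 13.2
eef_pos: [0.5632, 0.0508, 0.0993]
tool_rot: [0.386, 0.921, -0.045, -0.019]
contact_force: [0.7, 0.4, -0.7]
gripper_width: 0.293
```

```bash
python3 - <<'E'
from tip import *
commit(); show(); track();snap('wrist','w15')
plan([64,65,66,67,68],30)
E
```

```text
t 13.2 TCP w [0.5632 0.0508 0.0993] board [93.3 14.3 99.3] rot rel [-4.542e+01 -4.000e-02 -3.000e-02] F board [ 0.49 -0.66 -0.72] w 25.1 q [-0.42  0.7  -0.22  1.71  0.71  1.43 -2.66]
cmd-meas board mm [-0.2 -0.2  0.5] rot [0.1 0.  0. ]
"dp" [[0.0, -0.1, 0.01], [0.0, -0.2, 0.02], [0.0, -0.3, 0.03], [0.0, -0.4, 0.05], [0.0, -0.5, 0.06]] 
"angular" [[-0.15, 0.0, 0.0], [-0.29, 0.0, 0.0], [-0.43, 0.0, 0.0], [-0.58, 0.0, 0.0], [-0.72, 0.0, 0.0]]
```

View pics/w15.png

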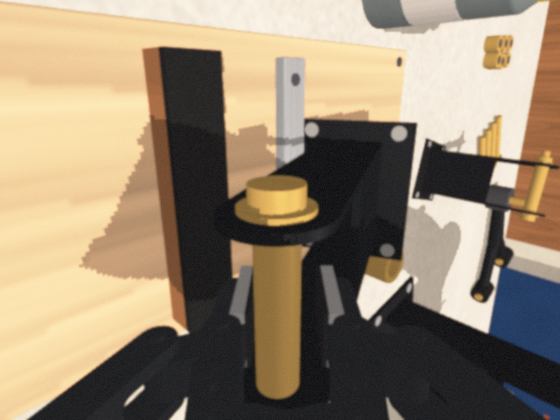

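Call:
jog_arm --dp '[[0,-0.1,0.01],[0,-0.2,0.02],[0,-0.3,0.03],[0,-0.4,0.05],[0,-0.5,0.06]]' --angular '[[-0.15,0,0],[-0.29,0,0],[-0.43,0,0],[-0.58,0,0],[-0.72,0,0]]' --claw '[25,25,25,25,25]'

```text
t: 13.75
eef_pos: [0.564, 0.0583, 0.0894]
tool_rot: [0.414, 0.909, -0.044, -0.021]
contact_force: [-0.3, 0.4, -1.8]
gripper_width: 0.294
```

```bash
python3 - <<'E'
from tip import *
commit(); show(); track()
plan([69,70,71,72,73],30)
E
```

```text
t 13.75 TCP w [0.564  0.0583 0.0894] board [100.8  14.2  89.4] rot rel [-4.902e+01 -4.000e-02 -2.000e-02] F board [ 0.33  0.34 -1.81] w 25.1 q [-0.46  0.75 -0.21  1.68  0.73  1.47 -2.69]
cmd-meas board mm [-0.  -0.2  0.4] rot [0.1 0.  0. ]
"dp" [[0.0, -0.09, 0.01], [0.0, -0.19, 0.03], [0.0, -0.29, 0.04], [0.0, -0.39, 0.06], [0.0, -0.49, 0.08]] 
"angular" [[-0.15, 0.0, 0.0], [-0.29, 0.0, 0.0], [-0.43, 0.0, 0.0], [-0.58, 0.0, 0.0], [-0.72, 0.0, 0.0]]
```

Call:
jog_arm --dp '[[0,-0.09,0.01],[0,-0.19,0.03],[0,-0.29,0.04],[0,-0.39,0.06],[0,-0.49,0.08]]' --angular '[[-0.15,0,0],[-0.29,0,0],[-0.43,0,0],[-0.58,0,0],[-0.72,0,0]]' --claw '[25,25,25,25,25]'

```text
t: 14.25
eef_pos: [0.5647, 0.0649, 0.0788]
tool_rot: [0.443, 0.895, -0.044, -0.022]
contact_force: [-0.2, -0.2, -3.0]
gripper_width: 0.291
```

```bash
python3 - <<'E'
from tip import *
commit(); show(); track(); snap('wrist','w16'); c=snap('top','t16'); cv2.imwrite('pics/t16z.png',cv2.resize(c['pixels'][120:250,140:350],None,fx=3.8,fy=3.8,interpolation=cv2.INTER_CUBIC))
plan([74,75,76,77,78],30)
E
```

```text
t 14.25 TCP w [0.5647 0.0649 0.0788] board [107.4  14.2  78.8] rot rel [-5.261e+01 -3.000e-02 -2.000e-02] F board [-0.18  0.2  -3.01] w 24.8 q [-0.49  0.81 -0.19  1.65  0.74  1.51 -2.72]
cmd-meas board mm [-0.1 -0.2  0.4] rot [0.1 0.  0. ]
"dp" [[0.0, -0.09, 0.01], [0.0, -0.19, 0.03], [0.0, -0.29, 0.04], [0.0, -0.39, 0.06], [0.0, -0.48, 0.09]] 
"angular" [[-0.15, 0.0, 0.0], [-0.29, 0.0, 0.0], [-0.43, 0.0, 0.0], [-0.58, 0.0, 0.0], [-0.72, 0.0, 0.0]]
```

View pics/t16z.png

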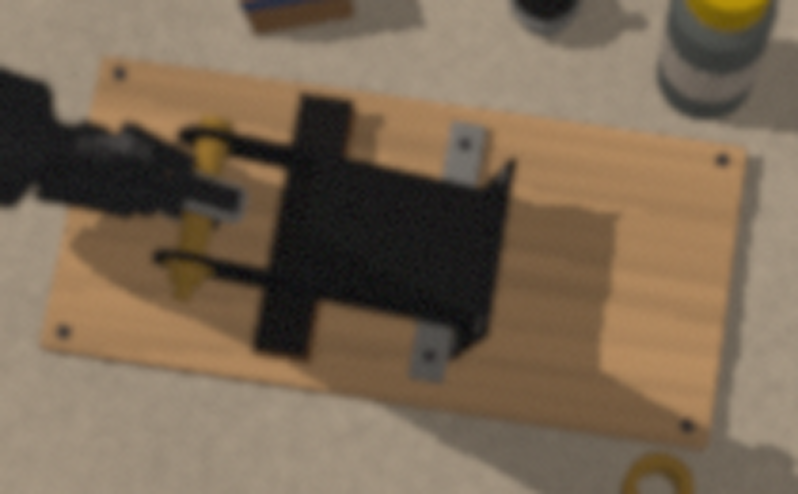

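View pics/w16.png

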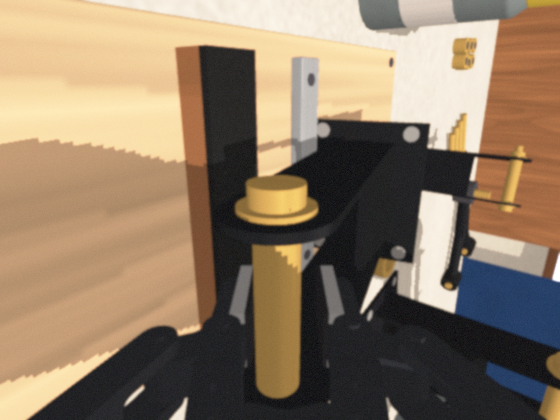

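Call:
jog_arm --dp '[[0,-0.09,0.01],[0,-0.19,0.03],[0,-0.29,0.04],[0,-0.39,0.06],[0,-0.48,0.09]]' --angular '[[-0.15,0,0],[-0.29,0,0],[-0.43,0,0],[-0.58,0,0],[-0.72,0,0]]' --claw '[25,25,25,25,25]'

```text
t: 14.85
eef_pos: [0.5652, 0.0706, 0.0678]
tool_rot: [0.47, 0.881, -0.043, -0.023]
contact_force: [-0.0, 1.6, -1.5]
gripper_width: 0.293
```

```bash
python3 - <<'E'
from tip import *
commit(); show(); track()
plan([78.8,79.6,80.4,81.2,82],30)
E
```

```text
t 14.85 TCP w [0.5652 0.0706 0.0678] board [113.1  14.2  67.8] rot rel [-5.62e+01 -3.00e-02 -3.00e-02] F board [ 1.64  0.17 -1.54] w 25.0 q [-0.53  0.86 -0.18  1.62  0.75  1.55 -2.74]
cmd-meas board mm [-0.3 -0.2  0.5] rot [ 0. -0.  0.]
"dp" [[0.0, -0.08, 0.01], [0.0, -0.16, 0.02], [0.0, -0.24, 0.04], [0.0, -0.32, 0.06], [0.0, -0.39, 0.08]] 
"angular" [[-0.12, 0.0, 0.0], [-0.23, 0.0, 0.0], [-0.35, 0.0, 0.0], [-0.46, 0.0, 0.0], [-0.58, 0.0, 0.0]]
```

Call:
jog_arm --dp '[[0,-0.08,0.01],[0,-0.16,0.02],[0,-0.24,0.04],[0,-0.32,0.06],[0,-0.39,0.08]]' --angular '[[-0.12,0,0],[-0.23,0,0],[-0.35,0,0],[-0.46,0,0],[-0.58,0,0]]' --claw '[25,25,25,25,25]'

```text
t: 15.35
eef_pos: [0.5656, 0.0741, 0.0588]
tool_rot: [0.493, 0.869, -0.042, -0.024]
contact_force: [0.1, -0.8, -2.0]
gripper_width: 0.293
```

```bash
python3 - <<'E'
from tip import *
commit(); show(); track(); c=snap('top','t17'); cv2.imwrite('pics/t17z.png',cv2.resize(c['pixels'][120:250,140:350],None,fx=3.8,fy=3.8,interpolation=cv2.INTER_CUBIC))
plan([82.8,83.6,84.4,85.2,86],30)
E
```

```text
t 15.35 TCP w [0.5656 0.0741 0.0588] board [116.7  14.2  58.8] rot rel [-5.909e+01 -3.000e-02 -2.000e-02] F board [-0.76 -0.2  -2.02] w 25.0 q [-0.55  0.9  -0.16  1.59  0.76  1.58 -2.76]
cmd-meas board mm [-0.1 -0.2  0.3] rot [0. 0. 0.]
"dp" [[0.0, -0.08, 0.01], [0.0, -0.16, 0.03], [0.0, -0.24, 0.05], [0.0, -0.31, 0.06], [0.0, -0.39, 0.08]] 
"angular" [[-0.11, 0.0, 0.0], [-0.23, 0.0, 0.0], [-0.34, 0.0, 0.0], [-0.46, 0.0, 0.0], [-0.57, 0.0, 0.0]]
```

View pics/t17z.png

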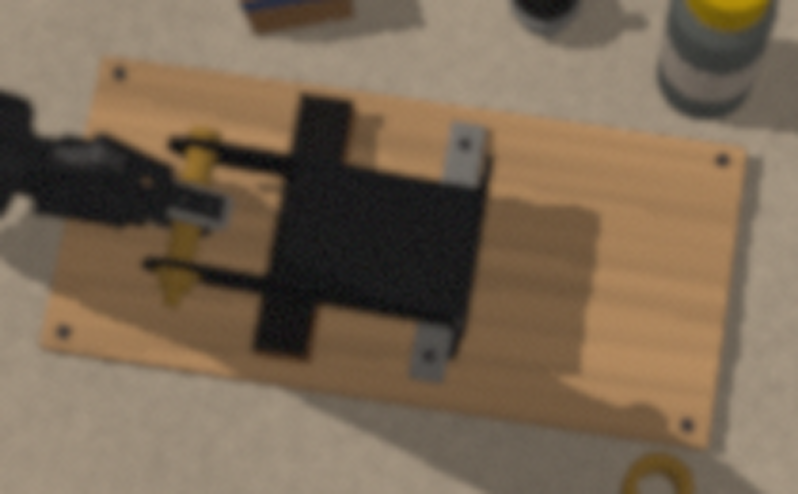

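Call:
jog_arm --dp '[[0,-0.08,0.01],[0,-0.16,0.03],[0,-0.24,0.05],[0,-0.31,0.06],[0,-0.39,0.08]]' --angular '[[-0.11,0,0],[-0.23,0,0],[-0.34,0,0],[-0.46,0,0],[-0.57,0,0]]' --claw '[25,25,25,25,25]'

```text
t: 15.9
eef_pos: [0.5659, 0.0774, 0.0494]
tool_rot: [0.514, 0.856, -0.042, -0.025]
contact_force: [0.5, -0.3, -2.3]
gripper_width: 0.293
```

```bash
python3 - <<'E'
from tip import *
commit(); show(); track()
plan([86.5,87,87.5,88,88.5],30)
E
```

```text
t 15.9 TCP w [0.5659 0.0774 0.0494] board [120.   14.2  49.4] rot rel [-6.195e+01 -3.000e-02 -2.000e-02] F board [-0.21 -0.48 -2.31] w 25.0 q [-0.57  0.95 -0.15  1.57  0.77  1.61 -2.77]
cmd-meas board mm [-0.1 -0.2  0.4] rot [0. 0. 0.]
"dp" [[0.0, -0.05, 0.02], [0.0, -0.1, 0.03], [0.0, -0.15, 0.04], [0.0, -0.19, 0.05], [0.0, -0.24, 0.06]] 
"angular" [[-0.08, 0.0, 0.0], [-0.15, 0.0, 0.0], [-0.22, 0.0, 0.0], [-0.29, 0.0, 0.0], [-0.36, 0.0, 0.0]]
```

Call:
jog_arm --dp '[[0,-0.05,0.02],[0,-0.1,0.03],[0,-0.15,0.04],[0,-0.19,0.05],[0,-0.24,0.06]]' --angular '[[-0.08,0,0],[-0.15,0,0],[-0.22,0,0],[-0.29,0,0],[-0.36,0,0]]' --claw '[25,25,25,25,25]'

```text
t: 16.4
eef_pos: [0.566, 0.0787, 0.0436]
tool_rot: [0.527, 0.848, -0.041, -0.026]
contact_force: [0.5, -0.8, -3.1]
gripper_width: 0.287
```

```bash
python3 - <<'E'
from tip import *
commit(); show(); track();snap('wrist','w18')
plan([89,89.5,90,90.5,91],30)
E
```

```text
t 16.4 TCP w [0.566  0.0787 0.0436] board [121.3  14.2  43.6] rot rel [-6.373e+01 -3.000e-02 -1.000e-02] F board [-0.75 -0.57 -3.11] w 24.5 q [-0.59  0.98 -0.14  1.55  0.77  1.63 -2.78]
cmd-meas board mm [ 0.1 -0.1  0.2] rot [0. 0. 0.]
"dp" [[0.0, -0.05, 0.01], [0.0, -0.1, 0.03], [0.0, -0.15, 0.04], [0.0, -0.2, 0.05], [0.0, -0.26, 0.07]] 
"angular" [[-0.08, 0.0, 0.0], [-0.15, 0.0, 0.0], [-0.22, 0.0, 0.0], [-0.26, 0.0, 0.0], [-0.26, 0.0, 0.0]]
```

View pics/w18.png

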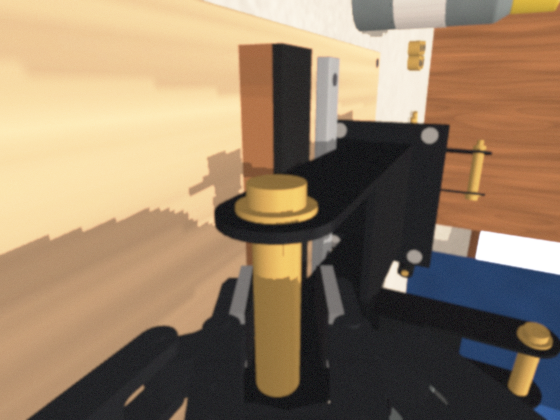

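Call:
jog_arm --dp '[[0,-0.05,0.01],[0,-0.1,0.03],[0,-0.15,0.04],[0,-0.2,0.05],[0,-0.26,0.07]]' --angular '[[-0.08,0,0],[-0.15,0,0],[-0.22,0,0],[-0.26,0,0],[-0.26,0,0]]' --claw '[25,25,25,25,25]'

```text
t: 16.95
eef_pos: [0.5661, 0.0803, 0.0369]
tool_rot: [0.537, 0.842, -0.041, -0.026]
contact_force: [-1.1, -0.1, -0.3]
gripper_width: 0.289
```

```bash
python3 - <<'E'
from tip import *
commit(); show(); track();snap('wrist','w19'); c=snap('top','t19'); cv2.imwrite('pics/t19z.png',cv2.resize(c['pixels'][120:250,140:350],None,fx=3.8,fy=3.8,interpolation=cv2.INTER_CUBIC))
show()
plan([91.3,91.6,91.9,92.2,92.5],30)
E
```

```text
t 16.95 TCP w [0.5661 0.0803 0.0369] board [122.9  14.2  36.9] rot rel [-6.501e+01 -2.000e-02 -3.000e-02] F board [-0.2   1.1  -0.31] w 24.7 q [-0.6   1.   -0.13  1.54  0.77  1.64 -2.79]
cmd-meas board mm [-0.1 -0.2  0.2] rot [ 0. -0.  0.]
t 17.05 TCP w [0.5661 0.0801 0.0368] board [122.7  14.3  36.8] rot rel [-6.501e+01 -4.000e-02 -3.000e-02] F board [-0.81  0.71  0.06] w 24.9 q [-0.6   1.   -0.13  1.54  0.77  1.64 -2.79]
"dp" [[0.0, -0.04, 0.0], [0.0, -0.08, 0.01], [0.0, -0.11, 0.02], [0.0, -0.15, 0.03], [0.0, -0.19, 0.04]] 
"angular" [[0.0, 0.0, 0.0], [0.0, 0.0, 0.0], [0.0, 0.0, 0.0], [0.0, 0.0, 0.0], [0.0, 0.0, 0.0]]
```

View pics/w19.png

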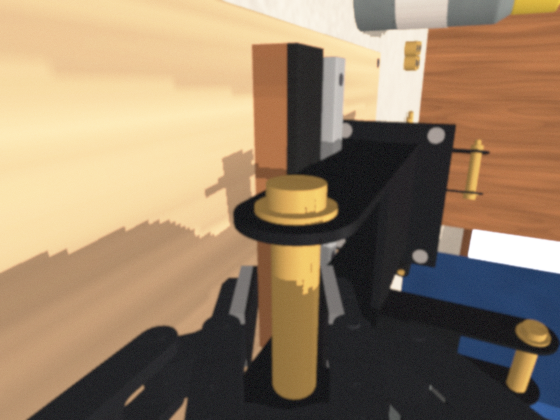

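View pics/t19z.png

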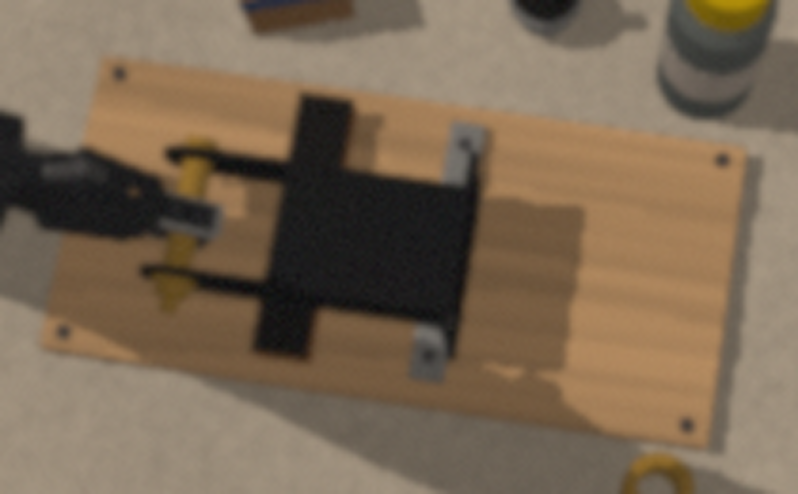

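```bash
python3 - <<'E'
from pl import *
T=load('t19')
for y in (-41,69):
  for x,z in((-5,108),(0,108),(-5,18),(0,28)):
    print(x,y,z,((proj(T,b2w([x,y,z]))-[140,120]+.37)*3.8).round(1))
for s in (-22,50): print('sleeve',((proj(T,b2w([170,14+s-14,63]))-[140,120]+.37)*3.8).round(1))
c=T['pixels'];cv2.imwrite('pics/t19zz.png',cv2.resize(c[140:230,225:285],None,fx=6.5,fy=6.5,interpolation=cv2.INTER_CUBIC))
E
```

```text
-5 -41 108 [[480.2 150.5]]
0 -41 108 [[471.9 149.3]]
-5 -41 18 [[484.4 194.9]]
0 -41 28 [[476.3 189.2]]
-5 69 108 [[450.9 330.1]]
0 69 108 [[442.4 328.9]]
-5 69 18 [[457.7 360.7]]
0 69 28 [[449.1 356.4]]
sleeve [[199.2 163.5]]
sleeve [[177.  274.8]]
```

View pics/t19zz.png

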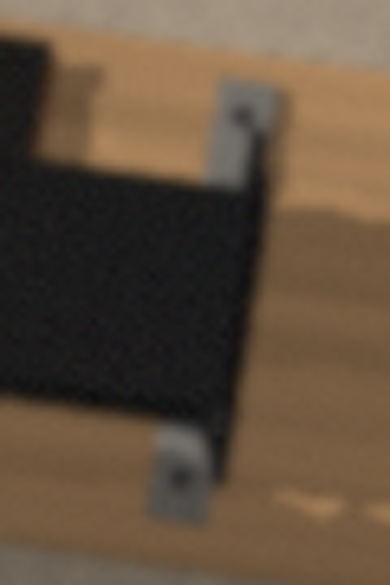

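```bash
cat >> tip.py <<'E'
def plan2(lst):  # (x,y,z,th,D)
    P0,R0=pickle.load(open('cmd.pkl','rb')); dps=[];an=[]
    for x,y,z,th,D in lst:
        R=toolR(th);P=b2w([x,y,z])+R.apply([0,0,D/1000]); d,r=delta(P0,R0,P,R); dps.append((d+0.).round(2).tolist()); an.append((r+0.).round(2).tolist())
    print('"dp"',dps,'\n"angular"',an)
    d,r=np.array(dps[-1]),np.array(an[-1])
    pickle.dump((P0+R0.apply(d*.025),R0*Ro.from_rotvec(np.radians(r*5))),open('next.pkl','wb'))
E
python3 - <<'E'
from tip import *
P0,R0=pickle.load(open('cmd.pkl','rb')); print(w2b(P0-R0.apply([0,0,.054])))
plan2([(170.5,14,62.5,65,54),(170.5,14,62.5,57,54),(170.5,14,62.5,49,54),(170.5,14,62.5,41,54),(170.5,14,62.5,33,54)])
E
```

```text
[171.64533263  14.04436457  59.95998424]
"dp" [[0.0, 0.11, 0.0], [0.0, -0.19, -0.02], [0.0, -0.48, -0.09], [0.0, -0.77, -0.19], [0.0, -1.03, -0.33]] 
"angular" [[0.0, 0.0, 0.0], [1.6, 0.0, 0.0], [3.2, 0.0, 0.0], [4.8, 0.0, 0.0], [6.4, 0.0, 0.0]]
```

Call:
jog_arm --dp '[[0,0.11,0],[0,-0.19,-0.02],[0,-0.48,-0.09],[0,-0.77,-0.19],[0,-1.03,-0.33]]' --angular '[[0,0,0],[1.6,0,0],[3.2,0,0],[4.8,0,0],[6.4,0,0]]' --claw '[34,34,34,34,34]'

```text
t: 17.55
eef_pos: [0.5685, 0.0995, 0.0179]
tool_rot: [0.281, 0.959, -0.047, -0.013]
contact_force: [0.3, -1.1, -0.3]
gripper_width: 0.398
```

```bash
python3 - <<'E'
from tip import *
commit();show(); track(); snap('wrist','w20')
plan2([(170.5,14,62.5,27,54),(170.5,14,62.5,21,54),(170.5,14,62.5,15,54),(170.5,14,62.5,15,54),(170.5,14,62.5,15,54)])
E
```

```text
t 17.55 TCP w [0.5685 0.0995 0.0179] board [142.2  13.7  17.9] rot rel [-3.265e+01  1.000e-01 -3.000e-02] F board [-1.02 -0.44 -0.32] w 34.0 q [-0.35  0.74 -0.29  1.73  0.67  1.2  -2.69]
cmd-meas board mm [-1.1  0.3 -0.6] rot [-0.3 -0.1 -0. ]
"dp" [[0.0, -0.23, -0.01], [0.0, -0.45, -0.05], [0.0, -0.67, -0.1], [0.0, -0.67, -0.1], [0.0, -0.67, -0.1]] 
"angular" [[1.2, 0.0, 0.0], [2.4, 0.0, 0.0], [3.6, 0.0, 0.0], [3.6, 0.0, 0.0], [3.6, 0.0, 0.0]]
```

View pics/w20.png

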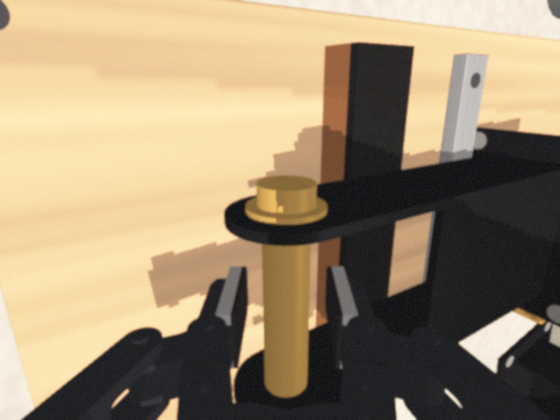

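```bash
python3 - <<'E'
from tip import *
plan2([(170.5,14,62.5,27,50),(170.5,14,62.5,20,47),(171.5,14,62.5,20,47),(173,14,62.5,20,47),(174.5,14,62.5,20,47)])
E
```

```text
"dp" [[0.0, -0.21, -0.17], [0.0, -0.43, -0.33], [0.0, -0.46, -0.35], [0.0, -0.51, -0.38], [0.0, -0.56, -0.41]] 
"angular" [[1.2, 0.0, 0.0], [2.6, 0.0, 0.0], [2.6, 0.0, 0.0], [2.6, 0.0, 0.0], [2.6, 0.0, 0.0]]
```

Call:
jog_arm --dp '[[0,-0.21,-0.17],[0,-0.43,-0.33],[0,-0.46,-0.35],[0,-0.51,-0.38],[0,-0.56,-0.41]]' --angular '[[1.2,0,0],[2.6,0,0],[2.6,0,0],[2.6,0,0],[2.6,0,0]]' --claw '[34,34,34,34,34]'

```text
t: 18.1
eef_pos: [0.569, 0.1171, 0.0174]
tool_rot: [0.174, 0.984, -0.047, -0.009]
contact_force: [-0.5, 1.2, -0.9]
gripper_width: 0.4
```

```bash
python3 - <<'E'
from tip import *
commit();show(); track(); snap('wrist','w21'); c=snap('top','t21');cv2.imwrite('pics/t21z.png',cv2.resize(c['pixels'][120:250,140:350],None,fx=3.8,fy=3.8,interpolation=cv2.INTER_CUBIC)); show()
plan2([(175.5,14,62.5,20,47),(176.5,14,62.5,20,47),(177.3,14,62.5,20,47),(178,14,62.5,20,47),(178.5,14,62.5,20,47)])
E
```

```text
t 18.1 TCP w [0.569  0.1171 0.0174] board [159.8  15.   17.4] rot rel [-20.12  -0.09  -0.13] F board [ 1.2   0.6  -0.87] w 34.2 q [-0.22  0.67 -0.37  1.79  0.6   1.03 -2.6 ]
cmd-meas board mm [-1.4 -0.9  0.8] rot [0.1 0.1 0.1]
t 18.2 TCP w [0.5689 0.1177 0.0172] board [160.4  15.1  17.2] rot rel [-20.06  -0.1   -0.2 ] F board [ 0.1  -0.57  0.03] w 33.9 q [-0.22  0.67 -0.37  1.79  0.6   1.03 -2.6 ]
"dp" [[0.0, -0.04, -0.02], [0.0, -0.08, -0.03], [0.0, -0.11, -0.04], [0.0, -0.13, -0.05], [0.0, -0.15, -0.06]] 
"angular" [[0.0, 0.0, 0.0], [0.0, 0.0, 0.0], [0.0, 0.0, 0.0], [0.0, 0.0, 0.0], [0.0, 0.0, 0.0]]
```

View pics/w21.png

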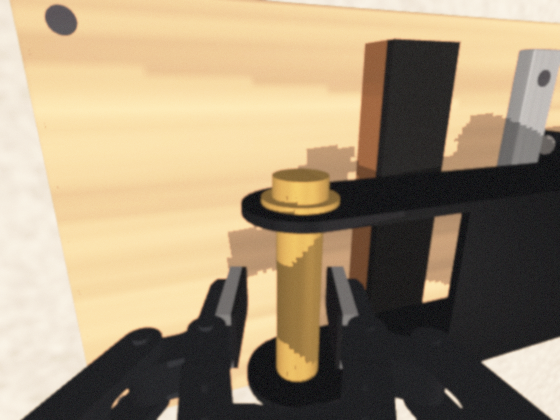

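View pics/t21z.png

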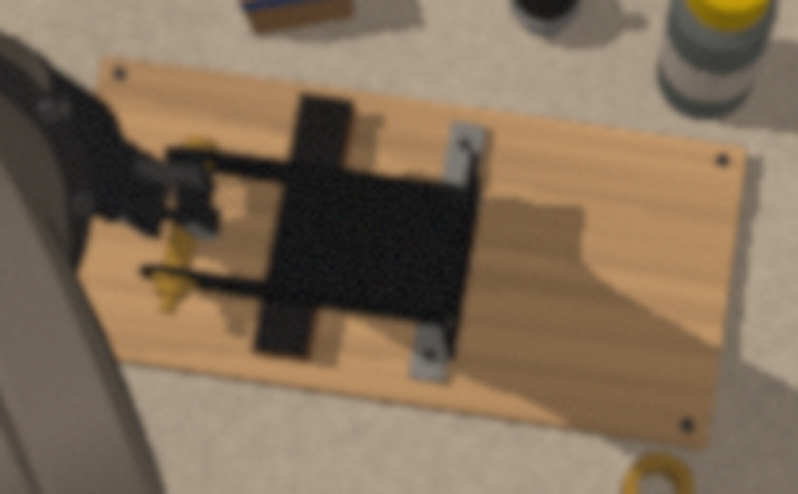

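Call:
jog_arm --dp '[[0,-0.03,-0.01],[0,-0.05,-0.02],[0,-0.07,-0.03],[0,-0.1,-0.04],[0,-0.12,-0.05]]' --angular '[[0,0,0],[0,0,0],[0,0,0],[0,0,0],[0,0,0]]' --claw '[34,34,34,34,34]'

```text
t: 18.7
eef_pos: [0.5699, 0.1189, 0.0183]
tool_rot: [0.173, 0.984, -0.048, -0.009]
contact_force: [-0.6, 0.1, -0.7]
gripper_width: 0.397
```

```bash
python3 - <<'E'
from tip import *
show()
E
```

```text
t 18.7 TCP w [0.5699 0.1189 0.0183] board [161.6  14.2  18.3] rot rel [-20.    -0.03  -0.  ] F board [ 0.04  0.56 -0.7 ] w 33.9 q [-0.23  0.67 -0.37  1.78  0.59  1.04 -2.6 ]
```

Call:
jog_arm --dp '[[0,-0.04,-0.01],[0,-0.08,-0.03],[0,-0.12,-0.04],[0,-0.16,-0.06],[0,-0.16,-0.06]]' --angular '[[0,0,0],[0,0,0],[0,0,0],[0,0,0],[0,0,0]]' --claw '[34,34,34,34,34]'

```text
t: 19.2
eef_pos: [0.5701, 0.1208, 0.0183]
tool_rot: [0.175, 0.983, -0.049, -0.009]
contact_force: [-0.8, -5.1, 0.0]
gripper_width: 0.397
```

```bash
python3 - <<'E'
from tip import *
show();snap('wrist','w22');show()
E
```

```text
t 19.2 TCP w [0.5701 0.1208 0.0183] board [163.6  14.3  18.3] rot rel [-20.19  -0.08   0.07] F board [-5.19  0.31  0.02] w 33.9 q [-0.23  0.67 -0.37  1.78  0.59  1.04 -2.6 ]
t 19.25 TCP w [0.5701 0.1208 0.0183] board [163.6  14.3  18.3] rot rel [-20.19  -0.08   0.08] F board [-5.09  1.01  0.55] w 34.1 q [-0.23  0.67 -0.37  1.78  0.59  1.04 -2.6 ]
```

View pics/w22.png

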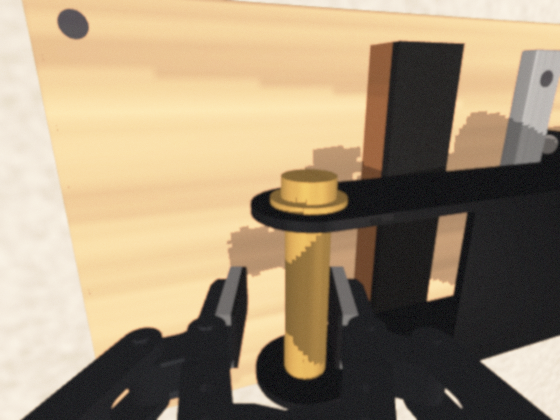

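Call:
jog_arm --dp '[[0,-0.02,-0.01],[0,-0.04,-0.01],[0,-0.06,-0.02],[0,-0.08,-0.03],[0,-0.08,-0.03]]' --angular '[[0,0,0],[0,0,0],[0,0,0],[0,0,0],[0,0,0]]' --claw '[34,34,34,34,34]'

```text
t: 19.75
eef_pos: [0.57, 0.1208, 0.0182]
tool_rot: [0.177, 0.983, -0.049, -0.01]
contact_force: [0.1, -9.4, 0.8]
gripper_width: 0.398
```

```bash
python3 - <<'E'
from tip import *
show();c=snap('top','t23');cv2.imwrite('pics/t23zz.png',cv2.resize(c['pixels'][140:230,225:285],None,fx=6.5,fy=6.5,interpolation=cv2.INTER_CUBIC));show()
E
```

```text
t 19.75 TCP w [0.57   0.1208 0.0182] board [163.5  14.3  18.2] rot rel [-20.37  -0.13   0.15] F board [-9.36 -0.97  0.8 ] w 34.0 q [-0.23  0.67 -0.37  1.78  0.59  1.04 -2.61]
t 19.8 TCP w [0.57   0.1208 0.0182] board [163.6  14.3  18.2] rot rel [-20.36  -0.13   0.15] F board [-9.13 -0.29  0.18] w 34.3 q [-0.23  0.67 -0.37  1.78  0.59  1.04 -2.61]
```

View pics/t23zz.png

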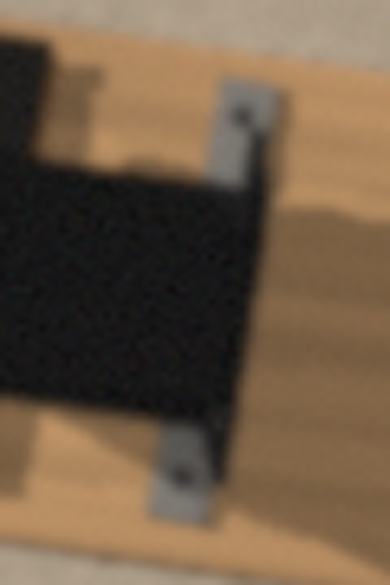

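Going from 5 N to 9 N produced no motion, so the plate is hard against the strip. I'll centre the fingers and withdraw.

Call:
jog_arm --dp '[[0,0.12,0.04],[0,0.25,0.08],[0,0.38,0.12],[0,0.47,0.16],[0,0.47,0.16]]' --angular '[[0,0,0],[0,0,0],[0,0,0],[0,0,0],[0,0,0]]' --claw '[34,34,36,36,36]'

```text
t: 20.3
eef_pos: [0.5693, 0.1128, 0.0186]
tool_rot: [0.173, 0.984, -0.048, -0.009]
contact_force: [-0.3, 0.3, -0.6]
gripper_width: 0.418
```

```bash
python3 - <<'E'
from tip import *
show();snap('wrist','w24');show()
E
```

```text
t 20.3 TCP w [0.5693 0.1128 0.0186] board [155.5  14.2  18.6] rot rel [-1.999e+01 -3.000e-02  1.000e-02] F board [ 0.25  0.31 -0.59] w 35.7 q [-0.22  0.67 -0.37  1.79  0.6   1.03 -2.6 ]
t 20.35 TCP w [0.5693 0.113  0.0186] board [155.8  14.2  18.6] rot rel [-1.998e+01 -3.000e-02 -1.000e-02] F board [-0.46 -0.17  0.65] w 36.1 q [-0.22  0.67 -0.37  1.79  0.6   1.03 -2.6 ]
```

View pics/w24.png

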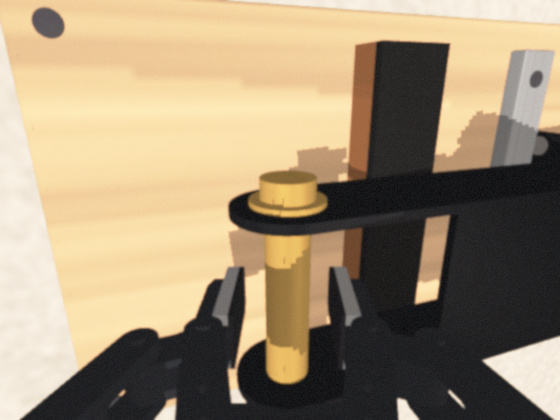

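The sleeve is centred at column 288, between pads at 244 and 330. Withdrawing along the tool axis.

Call:
jog_arm --dp '[[0,0,-0.5],[0,0,-1.2],[0,0,-2],[0,0,-3],[0,0,-4]]' --angular '[[0,0,0],[0,0,0],[0,0,0],[0,0,0],[0,0,0]]' --claw '[36,36,36,36,36]'

```text
t: 20.85
eef_pos: [0.573, 0.1485, 0.115]
tool_rot: [0.173, 0.984, -0.048, -0.008]
contact_force: [0.6, -0.0, 0.1]
gripper_width: 0.422
```

Call:
jog_arm --dp '[[0,0,-1.5],[0,0,-3],[0,0,-4.5],[0,0,-6],[0,0,-6]]' --angular '[[0,0,0],[0,0,0],[0,0,0],[0,0,0],[0,0,0]]' --claw '[36,36,36,36,36]'

```text
t: 21.35
eef_pos: [0.5794, 0.2032, 0.2605]
tool_rot: [0.169, 0.984, -0.047, -0.004]
contact_force: [0.2, 0.5, -0.6]
gripper_width: 0.42
```

```bash
python3 - <<'E'
from tip import *
show();snap('wrist','w25');c=snap('top','t25');cv2.imwrite('pics/t25z.png',cv2.resize(c['pixels'][120:250,140:350],None,fx=3.8,fy=3.8,interpolation=cv2.INTER_CUBIC));snap('side','s25');show()
E
```

```text
t 21.35 TCP w [0.5794 0.2032 0.2605] board [246.4  13.  260.5] rot rel [-19.52   0.46  -0.13] F board [ 0.47 -0.15 -0.59] w 35.8 q [-0.29  0.48 -0.44  1.49  0.44  1.48 -2.48]
t 21.5 TCP w [0.5775 0.1984 0.2542] board [241.5  14.4 254.2] rot rel [-19.96   0.    -0.04] F board [ 0.22  0.26 -0.87] w 36.2 q [-0.29  0.48 -0.44  1.5   0.44  1.48 -2.48]
```

View pics/w25.png

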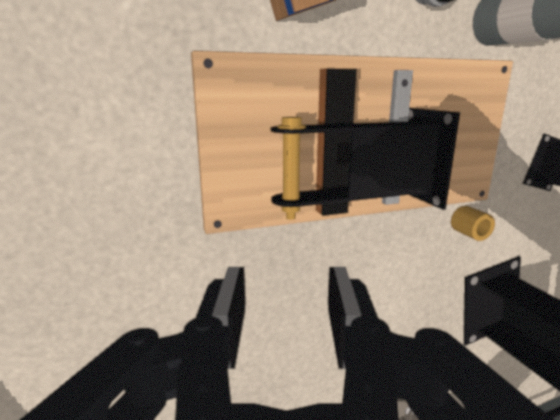

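View pics/t25.png

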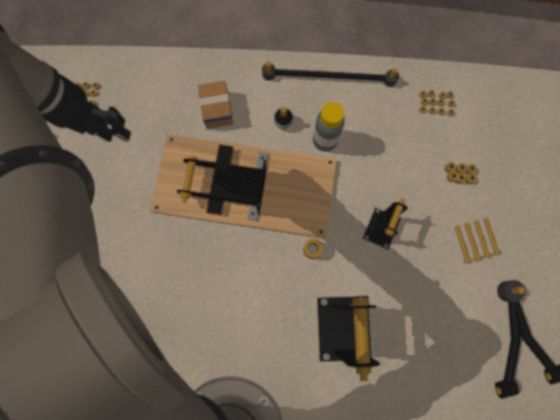

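View pics/t25z.png

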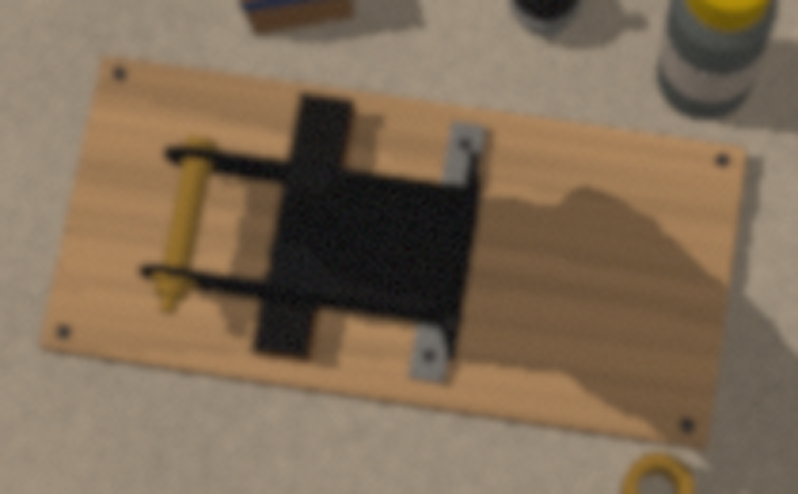

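```bash
python3 - <<'E'
from tip import *
T=load('t25');W=load('w25')
tz=lambda a:np.array(a)/3.8+[140,120]-.37
for a,b in [((291,134),(198,158)),((291,193),(176,268))]:
    print('tri',w2b(tri([W,T],[a,tz(b)])).round(1),'W@63',w2b(atz(W,a,.063)).round(1),'T@63',w2b(atz(T,tz(b),.063)).round(1))
# plate top edge corners (z=108), rear face
for u in [(478,153),(452,330)]: print('plate',w2b(atz(T,tz(u),.108)).round(1))
print(hand_in())
E
```

```text
tri [171.2 -22.5  67.7] W@63 [170.5 -20.4  63. ] T@63 [171.4 -25.4  63. ]
tri [170.8  44.7  62.3] W@63 [170.2  43.5  63. ] T@63 [171.5  45.9  63. ]
plate [ -3.9 -39.3 108. ]
plate [ -5.6  68.8 108. ]
the job is handed in; nothing more can be done
None
```

The bracket is lying on its side on the rest with its base plate against the strip, and the job was handed in at about 21.5 s of the 72 s. `hand_in()` gives no verdict.

**What I did:** The partly open fingers, 25–30 mm apart, straddled the 18 mm sleeve. The rear finger pushed the bracket over about its toe with under 2 N. Past the overbalance point the front finger took the weight, about 3 N, and the tool tilted with it down to the rest. I then pulled the sleeve gently towards the rest. Raising the pull from 5 N to 9 N moved nothing, so the plate is up against the strip. I centred the fingers, withdrew them clear and handed in.

**Last checks:**
- **Sleeve position:** it measured board x of about 171 mm, against 170 mm expected. Its height at the two ends came out at 62 and 68 mm, against 63 mm. I put the 5 mm spread at the far end down to pixel reading.
- **Squareness:** the sleeve ends agree to 0.4 mm in x. The plate corners read x = -3.9 and -5.6 mm, against -5 mm, which is within the measuring error.
- **Forces and surroundings:** the wrist force was about zero after release, and in the last top view the other things look unmoved.

**Disagreement with the text:** in both the wrist and side views the finger tips showed about 37 mm behind the stated TCP. I worked from the images, and contact came where they predicted.

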